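Get the spent torch batteries out of the bench tray and recycle them

ROBOT

A 6-joint arm with a two-finger parallel gripper is mounted at the origin on the work surface. World frame = base frame: x ahead of the robot, y to its left, z up, the work surface at z = 0. Lengths are in m, angles in degrees, forces in N, time in s.
With the tool pointing down it reaches from about 0.375 to 0.9 m from the base axis. Payload 3.1 kg.
Tool frame: the origin (TCP) lies midway between the tips of the shut fingers; the grasp point (between the pads) lies bot.hold_point_z behind it (bot.hold_point_z is the distance from the TCP to the grasp point, in m); z points along the fingers, y is the direction in which the jaws open and shut (so a half turn about z gives the same grasp; the last joint's range is limited). The gripper opens to 87 mm and grips with 3 to 60 N. Pads are 19 mm wide; open, the fingers measure 117 mm over their backs; the gripper's body (75 mm by 190 mm) begins 51 mm behind the grasp point.
Start: joints at [54.918, 30.224, 82.088, -0, 67.689, -10.227], TCP at [0.263, 0.567, 0.223] pointing down, gripper open.
Joint ranges: [-176.69, 176.69], [-43.24, 126.21], [12.49, 139.97], [-82, 262], [0, 151.66], [-163.58, 163.58]. Speed limits (degrees/s): [159.86, 159.86, 180, 180, 180, 180].

INTERFACE

Orientations are given as a 3x3 rotation matrix whose columns are the frame's x, y, z axes.
In Python, from rig import bot, vision, hand_in gives the robot as it stands. The module is installed in compiled form; this text tells all that it offers.
- The arm moves only by the shell command python3 -m handwheel 'ROWS'. ROWS is JSON, a list of rows, each an object of numbers: "hand": the gripper's target within -1 to 1 (fully open at 1, half-way at 0, shut at -1); "dx", "dy", "dz": the shift along the world's x, y, z in cm; "wx", "wy", "wz": the turn, a rotation vector about the world's x, y, z in rad. In form: [{"hand": .., "dx": .., "dy": .., "dz": .., "wx": .., "wy": .., "wz": ..}, ...]. A call has 1 to 10 rows; each row shifts and turns the commanded pose from where the row before left it; what a row does not reach is not made up. A row lasts 1/10 s, in which the tool goes at most 50 mm and 8.59 degrees, less where a joint would pass 70% of its speed; a pose out of reach is approached as far as the arm can. A call with a gripper value outside its range is refused whole. The fingers move at their own pace and stop on an object; the grip force is fixed at half the most. Time passes only in rows, so rows that do not move let the fingers close. It gives the time, the measured TCP pose, the force and the opening at its end, in the units of the state.
- bot.read_state(): the state, without advancing time (a new reading comes with each control period).
- vision.capture(name): name is "scene" or "top" or "wrist"; returns (picture, depth): 480x640x3 uint8, red, green, blue; 480x640 float32, m along the optical axis (not along the pixel's ray), 0 where there is no reading.
- vision.get_calibration(name): a dict with "fx", "fy", "cx", "cy" (pixels), "rvec" (rotation vector, rad) and "tvec" (3), from world to camera coordinates, as OpenCV has them. Camera axes: x right, y down, z forward; pixel columns grow to the right and rows downward; lengths in m; the calibration is good to about 2 mm. A picture is of the moment at which its call begins: read the wrist's pose just before it. get_calibration takes no time and is no camera call; for the wrist camera it gives the pose at the moment of the call.
- hand_in(): hands the job in, once; it reports no verdict.
The state is a dict: "time_s": time; "joint_positions": joint angles; "qvel": joint speeds; "tau": joint torques, N m; "position": TCP position; "tcp_rot": TCP orientation; "force": force on the tool from outside, world axes, zero at the start; "moment": the same for the moment, N m; "opening": opening from 0.0 (shut) to 1.0 (fully open).
Only numpy, scipy, OpenCV 4.12 (cv2) and the standard library are available. Lean on these libraries where they do the work, as an engineer would, in place of code of your own. Each camera call takes 0.05 s, during which the arm holds its last target.

TASK

Two spent torch batteries stand hemmed in between the green sprayer nozzle and the grease tin in the wooden tray. First stand the nozzle and the tin aside, upright on the cork mat; then post both batteries down through the sprung flap in the top of the recycling box, so that they drop inside and the flap closes behind them; and finally stand the nozzle and the tin back in the tray, upright, each on the very spot where it stood at the start. Leave the mug and the snips alone and do not tip the nozzle or the tin over.

Things in the scene. Friction and masses are not known exactly. Their poses are not given: they have to be found in the camera images.
- nozzle: Green plastic sprayer nozzle standing upright, mouth down: a ribbed round collar 46 mm across from the underside to 56 mm up, above it a cone narrowing from 38 mm to 20 mm, 95 mm tall in all; about 60 g. Origin: centre of its underside; z up its axis. It stands in the tray at one side of the batteries (left or right varies).
- grease_tin: Round steel grease tin standing upright: 55 mm across and 58 mm tall, with a 56 mm lid on top of that 17 mm high (75 mm in all); about 200 g. Origin: centre of its underside; z up its axis. It stands in the tray at the side of the batteries opposite to the nozzle.
- battery_big: The bigger battery, an upright cylinder 34 mm across and 61 mm tall (the top 2 mm is a small stud), white with steel ends, about 140 g. Origin: centre of its underside; z up its axis. Stands in the tray in a row with the small one along the tray's x; either may be the nearer; 9 to 13 mm gap between the two, and 8 to 17 mm from battery to nozzle or tin on either side, too little for fingers.
- battery_small: The smaller battery, an upright cylinder 26 mm across and 50 mm tall (the top 2 mm is a small stud), white with steel ends, about 75 g. Origin: centre of its underside; z up its axis.
- tray: Fixed wooden tray, 150 mm along its x, 200 mm along its y, rim 18 mm high, walls and floor 5 mm thick. Origin: centre of its underside. The two batteries stand in a row along its x axis, the nozzle and tin stand on opposite sides of that row, 53 mm from it along +y and -y and about level with the middle of the row, with room for fingers before and behind them (along x).
- mat: Fixed flat cork mat, the side area: 200 mm along its x, 130 mm along its y, 4 mm thick. Origin: centre of its underside. It lies to the left or the right of the tray.
- battery_box: Fixed grey recycling box with a white top, 130 mm square and 175 mm tall, walls 5 mm. In the middle of its flat top is a square opening 50 mm by 50 mm, closed flush by a black flap. The hollow inside is 120 mm square. Origin: centre of its underside; its x and y axes are parallel to its sides. It stands on the other side of the tray from the mat.
- flap (a joint): Angle of the flap (rad): 0 shut, 1.5 hanging open. Hinged on the opening's -x edge (box frame), it swings down into the box; slick, with a light closing spring (0.05 N at its free edge, rising to 0.2 N). A battery pushed straight down in the middle opens it; let go with its foot 10 mm or more in, either battery falls in by its own weight and the flap shuts.
- mug: Bystander: open grey enamel mug, 76 mm across, 80 mm tall, with a handle, beyond the tray on the left. Origin: centre of its underside. Not to be moved.
- snips: Bystander: steel tin snips lying flat, about 190 mm long and 20 mm high, beyond the tray on the right. Origin: on the bench under the pivot. Not to be moved.

How it is judged:
By the outcome, as a careful person would: the job done as asked, in the order asked, and still so for the second after the job is handed in, with the robot touching nothing.
It also fails if it takes over 136 s, if anything falls off the work surface, if the arm or the gripper's body presses on something with over 40 N, if the wrist force passes 120 N, or if a joint passes its speed limit or range.

## Working session

There is one attempt and no reset: what is moved stays moved. The work goes in short steps, Python scripts to look and compute and a shell command to move; the robot and the scene stay as the last step left them, time stands still between calls to the robot, and variables do not carry over. Pictures are saved under pics/ and viewed, and the job is handed in when it is done.

```bash
mkdir -p pics
python3 - <<'E'
from rig import bot,vision
import cv2
s=bot.read_state();print(s['time_s'],s['position'],s['tcp_rot'],s['opening'],bot.hold_point_z)
for n in ['scene','top']:
    p,d=vision.capture(n);cv2.imwrite(f'pics/{n}0.png',p[:,:,::-1])
    import numpy as np; np.save(f'pics/{n}0.npy',d); print(vision.get_calibration(n))
E
```

```text
0.0 [0.26223236 0.56649874 0.22157505] [[-9.07395959e-01  4.20275028e-01 -1.21428171e-03]
 [ 4.20276642e-01  9.07394228e-01 -1.80553099e-03]
 [ 3.43012633e-04 -2.14866576e-03 -9.99997633e-01]] 0.9994629184590109 0.0187
{'fx': 522.5104629119478, 'fy': 522.5104629119478, 'cx': 307.9132513282674, 'cy': 239.9341263897263, 'rvec': array([ 2.03343126,  1.34119457, -0.56832418]), 'tvec': array([-0.22970545, -0.30491682,  1.5253463 ])}
{'fx': 486.17248883132385, 'fy': 486.17248883132385, 'cx': 310.51478570281745, 'cy': 235.4706565418224, 'rvec': array([ 2.12649843, -2.10882693,  0.17456932]), 'tvec': array([0.01786431, 0.61490597, 0.96371054])}
```

View pics/top0.png

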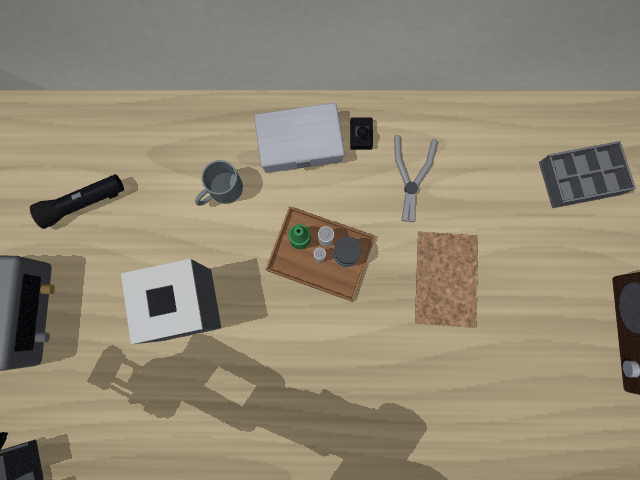

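View pics/scene0.png

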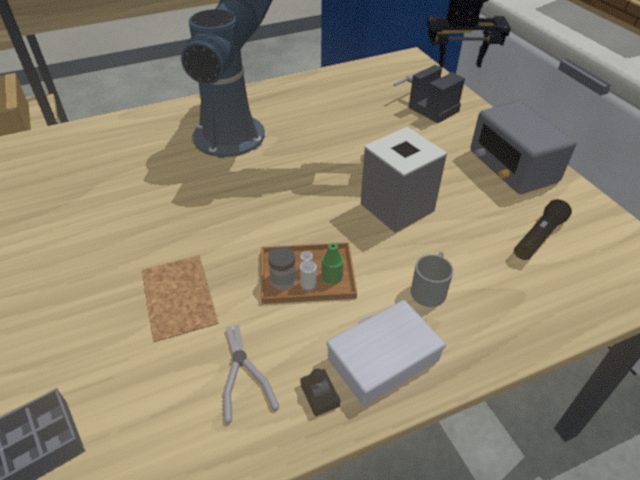

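The top view shows the nozzle at (299,237), the tin at (347,250), the big battery at (326,234), the small one at (320,255), the mat around (447,280) and the box flap at (161,300). The scene view agrees.

```bash
cat > h.py <<'E'
import numpy as np,cv2
from rig import bot,vision
def cam(n):
    c=vision.get_calibration(n);K=np.array([[c['fx'],0,c['cx']],[0,c['fy'],c['cy']],[0,0,1]])
    R=cv2.Rodrigues(np.array(c['rvec']))[0];return K,R,np.array(c['tvec']).ravel()
def ray(C,px,z):
    K,R,t=C;px=np.atleast_2d(np.float64(px));r=np.c_[px,np.ones(len(px))]@np.linalg.inv(K).T@R
    o=-R.T@t;return o+r*((z-o[2])/r[:,2])[:,None]
def proj(C,P):
    K,R,t=C;p=(np.atleast_2d(P)@R.T+t)@K.T;return p[:,:2]/p[:,2:]
def cloud(C,d):
    K,R,t=C;v,u=np.mgrid[:d.shape[0],:d.shape[1]]
    P=np.stack([(u-K[0,2])/K[0,0]*d,(v-K[1,2])/K[1,1]*d,d],-1);return (P-t)@R
def shot(n,name):
    C=cam(n);p,d=vision.capture(n);cv2.imwrite(f'pics/{name}.png',p[:,:,::-1]);np.save(f'pics/{name}.npy',d);return C,p,d
E
python3 - <<'E'
from h import *
C=cam('top');d=np.load('pics/top0.npy');W=cloud(C,d)
for n,z,px in [('noz',.1,(299,231)),('tin',.08,(347,250)),('big',.066,(326,234)),('small',.055,(320,255)),('flap',.175,(161,300)),('tray',0.018,(322,254))]:
    print(n,ray(C,px,z)[0].round(3),W[px[1],px[0]].round(3))
print('mat',ray(C,[(419,232),(478,235),(477,327),(415,323)],.004).round(3))
print('tray',ray(C,[(290,207),(377,236),(354,301),(267,269)],.018).round(3))
print('box',ray(C,[(122,273),(191,261),(207,330),(131,343)],.175).round(3))
print('flap',ray(C,[(146,291),(172,286),(176,312),(150,317)],.175).round(3))
E
```

```text
noz [0.616 0.045 0.1  ] [0.615 0.045 0.101]
tin [ 0.581 -0.052  0.08 ] [ 0.581 -0.052  0.081]
big [ 0.616 -0.009  0.066] [ 0.617 -0.009  0.064]
small [0.574 0.003 0.055] [0.574 0.003 0.051]
flap [0.472 0.291 0.175] [0.472 0.292 0.171]
tray [ 0.581 -0.002  0.018] [ 0.576 -0.001  0.053]
mat [[ 0.634 -0.215  0.004]
 [ 0.628 -0.344  0.004]
 [ 0.429 -0.331  0.004]
 [ 0.436 -0.2    0.004]]
tray [[ 0.685  0.07   0.018]
 [ 0.622 -0.121  0.018]
 [ 0.481 -0.07   0.018]
 [ 0.548  0.117  0.018]]
box [[0.52  0.366 0.175]
 [0.544 0.24  0.175]
 [0.419 0.205 0.175]
 [0.395 0.34  0.175]]
flap [[0.488 0.32  0.175]
 [0.497 0.273 0.175]
 [0.451 0.262 0.175]
 [0.441 0.309 0.175]]
```

```bash
python3 -m handwheel '[{"hand":1,"dz":2,"wz":-0.1},{"hand":1,"dz":2,"wz":-0.1},{"hand":1,"dx":2,"dy":-4,"dz":1,"wz":-0.1},{"hand":1,"dx":2.5,"dy":-4,"dz":1,"wz":-0.1},{"hand":1,"dx":2.5,"dy":-4,"dz":0.5,"wz":-0.1},{"hand":1,"dx":2.5,"dy":-4,"wz":-0.1},{"hand":1,"dx":2.5,"dy":-4,"wz":-0.1},{"hand":1,"dx":2.5,"dy":-4,"wz":-0.1},{"hand":1,"dx":2.5,"dy":-4,"wz":-0.1},{"hand":1,"dx":2.5,"dy":-4,"wz":-0.1}]'
python3 -m handwheel '[{"hand":1,"dx":2,"dy":-4,"wz":-0.1},{"hand":1,"dx":2,"dy":-4,"wz":-0.1},{"hand":1,"dx":2,"dy":-4,"wz":-0.1},{"hand":1,"dx":2,"dy":-4,"wz":-0.1},{"hand":1,"dx":2,"dy":-4,"wz":-0.06},{"hand":1,"dx":2,"dy":-4},{"hand":1}]'
python3 - <<'E'
from h import *
s=bot.read_state();print(s['time_s'],s['position'],s['tcp_rot'].round(3) if hasattr(s['tcp_rot'],'round') else s['tcp_rot'])
shot('wrist','w1')
E
```

```text
0.1 [0.2622731  0.56657422 0.22165253] [[-0.907  0.42  -0.001]
 [ 0.42   0.907 -0.002]
 [ 0.    -0.002 -1.   ]]invalid input
invalid input
```

View pics/w1.png

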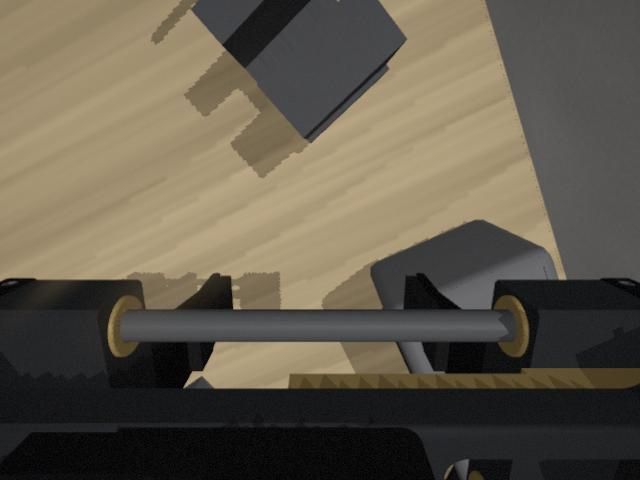

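The wrist camera shows only the start area (robot shadow, dark boxes at the top), because both calls were refused. Rows probably need all seven keys.

```bash
python3 -m handwheel '[{"hand":1,"dx":0,"dy":0,"dz":2,"wx":0,"wy":0,"wz":-0.1},{"hand":1,"dx":0,"dy":0,"dz":2,"wx":0,"wy":0,"wz":-0.1},{"hand":1,"dx":2,"dy":-4,"dz":1,"wx":0,"wy":0,"wz":-0.1},{"hand":1,"dx":2.5,"dy":-4,"dz":1,"wx":0,"wy":0,"wz":-0.1},{"hand":1,"dx":2.5,"dy":-4,"dz":0.5,"wx":0,"wy":0,"wz":-0.1},{"hand":1,"dx":2.5,"dy":-4,"dz":0,"wx":0,"wy":0,"wz":-0.1},{"hand":1,"dx":2.5,"dy":-4,"dz":0,"wx":0,"wy":0,"wz":-0.1},{"hand":1,"dx":2.5,"dy":-4,"dz":0,"wx":0,"wy":0,"wz":-0.1},{"hand":1,"dx":2.5,"dy":-4,"dz":0,"wx":0,"wy":0,"wz":-0.1},{"hand":1,"dx":2.5,"dy":-4,"dz":0,"wx":0,"wy":0,"wz":-0.1}]'
python3 -m handwheel '[{"hand":1,"dx":2,"dy":-4,"dz":0,"wx":0,"wy":0,"wz":-0.1},{"hand":1,"dx":2,"dy":-4,"dz":0,"wx":0,"wy":0,"wz":-0.1},{"hand":1,"dx":2,"dy":-4,"dz":0,"wx":0,"wy":0,"wz":-0.1},{"hand":1,"dx":2,"dy":-4,"dz":0,"wx":0,"wy":0,"wz":-0.1},{"hand":1,"dx":2,"dy":-4,"dz":0,"wx":0,"wy":0,"wz":-0.06},{"hand":1,"dx":2,"dy":-4,"dz":0,"wx":0,"wy":0,"wz":0},{"hand":1,"dx":0,"dy":0,"dz":0,"wx":0,"wy":0,"wz":0}]'
python3 - <<'E'
from h import *
s=bot.read_state();print(s['time_s'],s['position'],s['tcp_rot'].round(3))
shot('wrist','w1')
E
```

```text
time_s: 1.15
position: [0.4582, 0.2453, 0.2875]
tcp_rot: [[-0.133, 0.991, -0.0], [0.991, 0.133, 0.0], [0.0, -0.0, -1.0]]
force: [1.0, -0.5, -0.0]
opening: 0.999
time_s: 1.85
position: [0.5804, 0.0017, 0.2871]
tcp_rot: [[0.323, 0.946, 0.002], [0.946, -0.323, -0.003], [-0.002, 0.003, -1.0]]
force: [0.6, -0.1, -0.6]
opening: 1.001
1.85 [0.58043192 0.00172993 0.28713935] [[ 0.323  0.946  0.002]
 [ 0.946 -0.323 -0.003]
 [-0.002  0.003 -1.   ]]
```

View pics/w1.png

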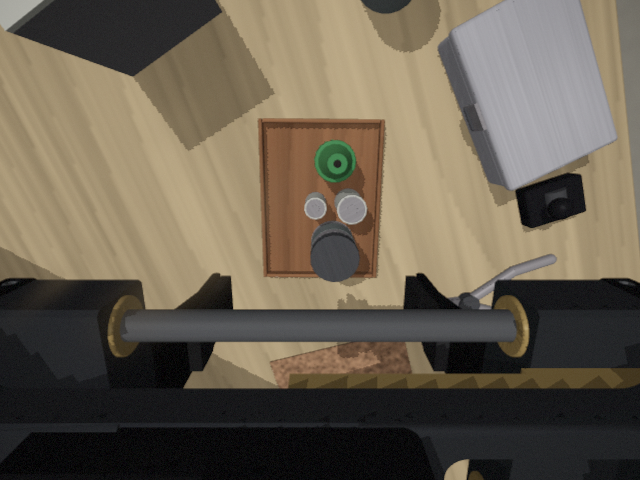

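The wrist view shows the tray squarely: nozzle tip at (337,163), small battery at (315,208), big battery at (350,209), tin lid at (334,252). Next I'll fit these precisely.

```bash
python3 - <<'E'
from h import *
def run(n,f,guess):
    C=cam(n);d=np.load(f'pics/{f}.npy');W=cloud(C,d)
    for k,(px,zt,r) in guess.items():
        m=((abs(W[...,2]-zt)<.008)&(d>0)).astype(np.uint8)
        g=np.zeros_like(m);cv2.circle(g,px,r,1,-1);m&=g
        cs,_=cv2.findContours(m,cv2.RETR_EXTERNAL,cv2.CHAIN_APPROX_NONE);c=max(cs,key=cv2.contourArea)
        (x,y),R=cv2.minEnclosingCircle(c);e=cv2.moments(m,True);a=(e['m10']/e['m00'],e['m01']/e['m00'])
        z=np.median(W[...,2][m>0]);print(n,k,'z',z.round(4),'R',round(R,1),'circ',ray(C,(x,y),zt)[0].round(4),'cent',ray(C,a,zt)[0].round(4))
run('wrist','w1',{'tin':((334,252),.08,32),'big':((350,209),.064,20),'small':((315,208),.053,15),'noz':((337,163),.1,12)})
run('top','top0',{'tin':((347,250),.08,18),'big':((326,234),.064,12),'small':((320,255),.053,9),'noz':((299,230),.1,8)})
C=cam('wrist')
print('tray',ray(C,[(260,120),(384,121),(378,277),(266,276)],.018).round(4))
E
python3 - <<'E'
import cv2
a=cv2.imread('pics/w1.png')[110:290,250:395];b=cv2.imread('pics/top0.png')[200:305,260:385]
cv2.imwrite('pics/w1c.png',cv2.resize(a,None,fx=3.3,fy=3.3));cv2.imwrite('pics/t0c.png',cv2.resize(b,None,fx=5,fy=5))
E
```

```text
wrist tin z 0.0805 R 24.8 circ [ 0.5794 -0.0488  0.08  ] cent [ 0.5793 -0.0486  0.08  ]
wrist big z 0.0652 R 15.2 circ [ 0.6141 -0.0051  0.064 ] cent [ 0.6142 -0.0052  0.064 ]
wrist small z 0.0542 R 11.4 circ [0.5751 0.0076 0.053 ] cent [0.5752 0.0075 0.053 ]
wrist noz z 0.1008 R 11.1 circ [0.6127 0.0508 0.1   ] cent [0.6128 0.0506 0.1   ]
top tin z 0.0793 R 13.7 circ [ 0.5817 -0.0528  0.08  ] cent [ 0.5815 -0.0524  0.08  ]
top big z 0.0639 R 8.2 circ [ 0.6166 -0.0084  0.064 ] cent [ 0.6167 -0.0085  0.064 ]
top small z 0.0527 R 6.2 circ [0.5781 0.0042 0.053 ] cent [0.5779 0.0042 0.053 ]
top noz z 0.0989 R 5.3 circ [0.6154 0.0473 0.1   ] cent [0.6154 0.0472 0.1   ]
tray [[ 0.5456  0.1206  0.018 ]
 [ 0.6836  0.0726  0.018 ]
 [ 0.6223 -0.1143  0.018 ]
 [ 0.4818 -0.0651  0.018 ]]
```

View pics/w1c.png

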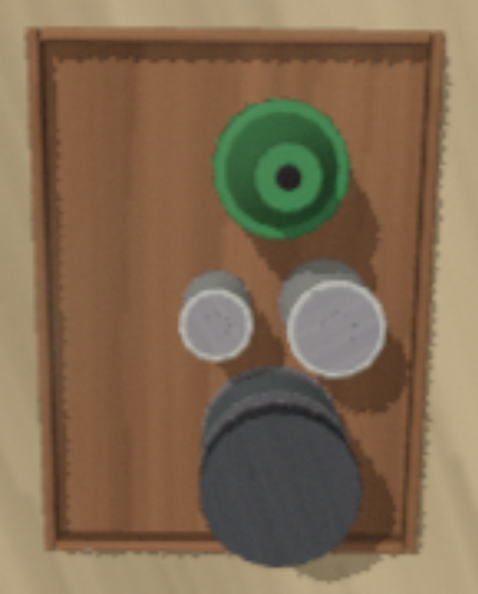

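View pics/t0c.png

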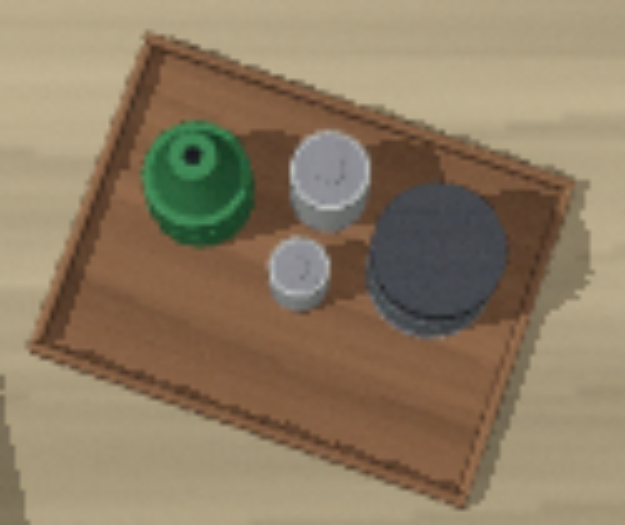

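```bash
python3 -m handwheel '[{"hand":1,"dx":0,"dy":0,"dz":0,"wx":0,"wy":0,"wz":0.14},{"hand":1,"dx":0,"dy":0,"dz":0,"wx":0,"wy":0,"wz":0.14},{"hand":1,"dx":0,"dy":0,"dz":0,"wx":0,"wy":0,"wz":0.14},{"hand":1,"dx":0,"dy":0,"dz":0,"wx":0,"wy":0,"wz":0.14},{"hand":1,"dx":0,"dy":0,"dz":0,"wx":0,"wy":0,"wz":0.14},{"hand":1,"dx":0,"dy":0,"dz":0,"wx":0,"wy":0,"wz":0.14},{"hand":1,"dx":0,"dy":0,"dz":0,"wx":0,"wy":0,"wz":0.14},{"hand":1,"dx":0,"dy":0,"dz":0,"wx":0,"wy":0,"wz":0.14},{"hand":1,"dx":0,"dy":0,"dz":0,"wx":0,"wy":0,"wz":0.14},{"hand":1,"dx":0,"dy":0,"dz":0,"wx":0,"wy":0,"wz":0.14}]'
python3 -m handwheel '[{"hand":1,"dx":0,"dy":0,"dz":0,"wx":0,"wy":0,"wz":0.14},{"hand":1,"dx":0,"dy":0,"dz":0,"wx":0,"wy":0,"wz":0.03},{"hand":1,"dx":0,"dy":0,"dz":0,"wx":0,"wy":0,"wz":0},{"hand":1,"dx":0,"dy":0,"dz":0,"wx":0,"wy":0,"wz":0}]'
cat >> h.py <<'E'
OB={'tin':((.580,-.0507),.08,.045),'big':((.6153,-.0068),.064,.026),'small':((.5765,.0058),.053,.02),'noz':((.614,.049),.1,.016)}
def meas(C,d,OB=OB):
    W=cloud(C,d);out={}
    for k,(p,zt,r) in OB.items():
        m=((abs(W[...,2]-zt)<.008)&(d>0)&(np.hypot(W[...,0]-p[0],W[...,1]-p[1])<r)).astype(np.uint8)
        if m.sum()<10: out[k]=None;continue
        cs,_=cv2.findContours(m,cv2.RETR_EXTERNAL,cv2.CHAIN_APPROX_NONE);c=max(cs,key=cv2.contourArea)
        (x,y),R=cv2.minEnclosingCircle(c);out[k]=(ray(C,(x,y),zt)[0,:2].round(4),round(R,1))
    return out
E
python3 - <<'E'
from h import *
C,p,d=shot('wrist','w2')
print(meas(C,d))
E
```

```text
time_s: 2.9
position: [0.5765, 0.0089, 0.2873]
tcp_rot: [[-0.884, 0.467, -0.002], [0.467, 0.884, 0.001], [0.002, 0.0, -1.0]]
force: [0.0, -0.8, 0.3]
opening: 1.002
time_s: 3.3
position: [0.5773, 0.0078, 0.2875]
tcp_rot: [[-0.948, 0.319, -0.0], [0.319, 0.948, 0.0], [0.0, 0.0, -1.0]]
force: [0.2, -0.1, -0.1]
opening: 1.001
{'tin': (array([ 0.5802, -0.0537]), 25.5), 'big': (array([ 0.6151, -0.0097]), 14.9), 'small': (array([0.5766, 0.0031]), 11.3), 'noz': (array([0.6138, 0.0457]), 10.6)}
```

View pics/w2.png

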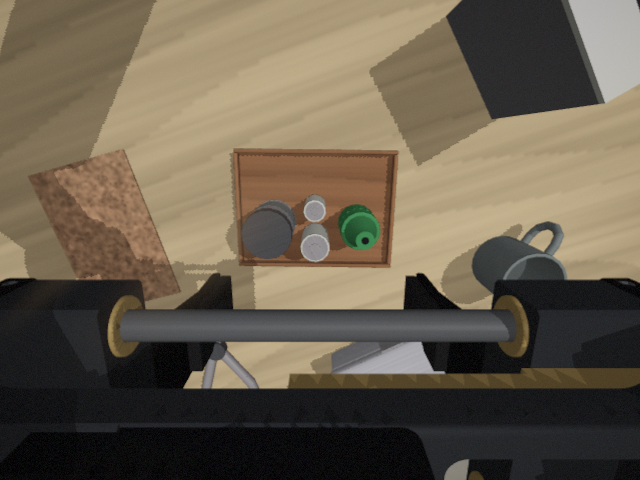

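The 90° wrist turn separates out the wrist-camera bias. The combined estimates are tin (.582,-.052), nozzle (.6155,.048), big (.617,-.0075) and small (.578,.005). These fit the stated gaps (105.7 mm between nozzle and tin, 10.8 mm between the batteries). I'll fetch the tin first.

```bash
python3 -m handwheel '[{"hand":1,"dx":0,"dy":-0.6,"dz":0,"wx":0,"wy":0,"wz":-0.14},{"hand":1,"dx":0,"dy":-0.6,"dz":0,"wx":0,"wy":0,"wz":-0.14},{"hand":1,"dx":0,"dy":-0.6,"dz":0,"wx":0,"wy":0,"wz":-0.14},{"hand":1,"dx":0,"dy":-0.6,"dz":0,"wx":0,"wy":0,"wz":-0.14},{"hand":1,"dx":0,"dy":-0.6,"dz":-1,"wx":0,"wy":0,"wz":-0.14},{"hand":1,"dx":0,"dy":-0.6,"dz":-2,"wx":0,"wy":0,"wz":-0.14},{"hand":1,"dx":0.1,"dy":-0.6,"dz":-2,"wx":0,"wy":0,"wz":-0.14},{"hand":1,"dx":0.1,"dy":-0.6,"dz":-2,"wx":0,"wy":0,"wz":-0.14},{"hand":1,"dx":0.1,"dy":-0.6,"dz":-2,"wx":0,"wy":0,"wz":-0.14},{"hand":1,"dx":0.1,"dy":-0.6,"dz":-1,"wx":0,"wy":0,"wz":-0.14}]'
python3 -m handwheel '[{"hand":1,"dx":0,"dy":0,"dz":0,"wx":0,"wy":0,"wz":-0.14},{"hand":1,"dx":0,"dy":0,"dz":0,"wx":0,"wy":0,"wz":-0.03},{"hand":1,"dx":0,"dy":0,"dz":0,"wx":0,"wy":0,"wz":0},{"hand":1,"dx":0,"dy":0,"dz":0,"wx":0,"wy":0,"wz":0},{"hand":1,"dx":0,"dy":0,"dz":0,"wx":0,"wy":0,"wz":0}]'
```

```text
time_s: 4.35
position: [0.5806, -0.0528, 0.1857]
tcp_rot: [[0.159, 0.987, -0.003], [0.987, -0.159, 0.001], [0.0, -0.003, -1.0]]
force: [-0.2, 0.2, -0.8]
opening: 1.002
time_s: 4.85
position: [0.5818, -0.0528, 0.1879]
tcp_rot: [[0.316, 0.949, 0.001], [0.949, -0.316, -0.0], [0.0, 0.001, -1.0]]
force: [-0.5, -0.4, 0.3]
opening: 1.004
```

```bash
python3 -m handwheel '[{"hand":1,"dx":0,"dy":0.05,"dz":-2.5,"wx":0,"wy":0,"wz":0},{"hand":1,"dx":0,"dy":0.05,"dz":-2.5,"wx":0,"wy":0,"wz":0},{"hand":1,"dx":0,"dy":0,"dz":-2.5,"wx":0,"wy":0,"wz":0},{"hand":1,"dx":0,"dy":0,"dz":-2.5,"wx":0,"wy":0,"wz":0},{"hand":1,"dx":0,"dy":0,"dz":-2,"wx":0,"wy":0,"wz":0},{"hand":1,"dx":0,"dy":0,"dz":-2,"wx":0,"wy":0,"wz":0},{"hand":1,"dx":0,"dy":0,"dz":-1.5,"wx":0,"wy":0,"wz":0},{"hand":1,"dx":0,"dy":0,"dz":-0.6,"wx":0,"wy":0,"wz":0},{"hand":1,"dx":0,"dy":0,"dz":0,"wx":0,"wy":0,"wz":0},{"hand":1,"dx":0,"dy":0,"dz":0,"wx":0,"wy":0,"wz":0}]'
python3 - <<'E'
from h import *
shot('wrist','w3');shot('scene','s3')
E
```

```text
time_s: 5.85
position: [0.5823, -0.052, 0.0271]
tcp_rot: [[0.317, 0.948, 0.001], [0.948, -0.317, -0.0], [0.0, 0.001, -1.0]]
force: [0.3, -0.4, 0.4]
opening: 0.997
```

View pics/w3.png

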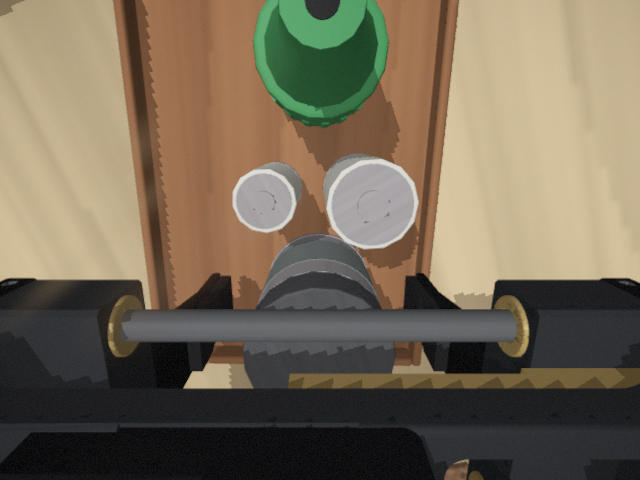

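View pics/s3.png

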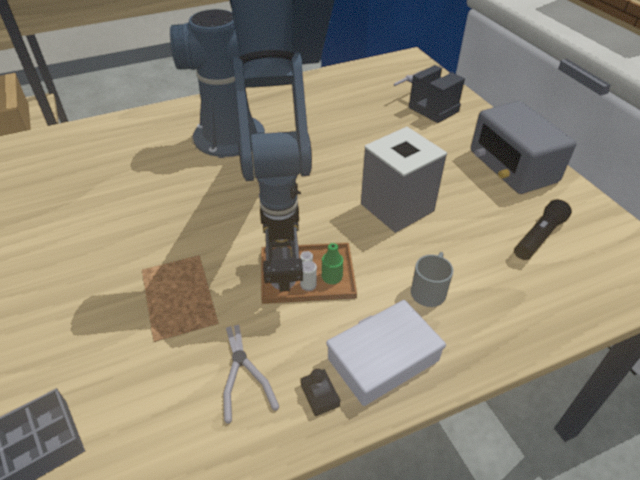

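The tin body (column ~319) is centred between the fingers (232/405, mid 318.5). I'll close on it.

```bash
python3 -m handwheel '[{"hand":-1,"dx":0,"dy":0,"dz":0,"wx":0,"wy":0,"wz":0},{"hand":-1,"dx":0,"dy":0,"dz":0,"wx":0,"wy":0,"wz":0},{"hand":-1,"dx":0,"dy":0,"dz":0,"wx":0,"wy":0,"wz":0},{"hand":-1,"dx":0,"dy":0,"dz":0,"wx":0,"wy":0,"wz":0},{"hand":-1,"dx":0,"dy":0,"dz":0,"wx":0,"wy":0,"wz":0},{"hand":-1,"dx":0,"dy":0,"dz":0,"wx":0,"wy":0,"wz":0},{"hand":-1,"dx":0,"dy":0,"dz":0,"wx":0,"wy":0,"wz":0},{"hand":-1,"dx":0,"dy":0,"dz":0,"wx":0,"wy":0,"wz":0}]'
```

```text
time_s: 6.75
position: [0.5821, -0.052, 0.0267]
tcp_rot: [[0.317, 0.948, 0.001], [0.948, -0.317, -0.0], [0.0, 0.001, -1.0]]
force: [1.1, 0.4, 0.7]
opening: 0.634
```

```bash
python3 -m handwheel '[{"hand":-1,"dx":0,"dy":0,"dz":1,"wx":0,"wy":0,"wz":0},{"hand":-1,"dx":0,"dy":0,"dz":2,"wx":0,"wy":0,"wz":0},{"hand":-1,"dx":0,"dy":0,"dz":3,"wx":0,"wy":0,"wz":0},{"hand":-1,"dx":-0.6,"dy":-1,"dz":2,"wx":0,"wy":0,"wz":0},{"hand":-1,"dx":-1.3,"dy":-2.5,"dz":0,"wx":0,"wy":0,"wz":0},{"hand":-1,"dx":-1.3,"dy":-2.5,"dz":0,"wx":0,"wy":0,"wz":0},{"hand":-1,"dx":-1.3,"dy":-2.5,"dz":0,"wx":0,"wy":0,"wz":0},{"hand":-1,"dx":-1.3,"dy":-2.5,"dz":0,"wx":0,"wy":0,"wz":0},{"hand":-1,"dx":-1.3,"dy":-2.5,"dz":0,"wx":0,"wy":0,"wz":0},{"hand":-1,"dx":-1.3,"dy":-2.5,"dz":0,"wx":0,"wy":0,"wz":0}]'
python3 -m handwheel '[{"hand":-1,"dx":-1.3,"dy":-2.5,"dz":0,"wx":0,"wy":0,"wz":0},{"hand":-1,"dx":-1,"dy":-2,"dz":-0.5,"wx":0,"wy":0,"wz":0},{"hand":-1,"dx":-0.5,"dy":-1.5,"dz":-1.5,"wx":0,"wy":0,"wz":0},{"hand":-1,"dx":0,"dy":0,"dz":-2,"wx":0,"wy":0,"wz":0},{"hand":-1,"dx":0,"dy":0,"dz":-2,"wx":0,"wy":0,"wz":0},{"hand":-1,"dx":0,"dy":0,"dz":-1,"wx":0,"wy":0,"wz":0},{"hand":-1,"dx":0,"dy":0,"dz":0,"wx":0,"wy":0,"wz":0},{"hand":-1,"dx":0,"dy":0,"dz":0,"wx":0,"wy":0,"wz":0}]'
```

```text
time_s: 7.75
position: [0.4963, -0.2123, 0.1067]
tcp_rot: [[0.317, 0.948, -0.001], [0.948, -0.317, 0.001], [0.0, -0.002, -1.0]]
force: [-0.5, -0.5, -2.8]
opening: 0.636
time_s: 8.55
position: [0.4698, -0.2716, 0.0364]
tcp_rot: [[0.317, 0.948, -0.0], [0.948, -0.317, 0.0], [0.0, -0.0, -1.0]]
force: [-0.4, -1.1, -1.5]
opening: 0.631
```

Now at z=.0364. I'll lower it about 1 cm gently, then release.

```bash
python3 -m handwheel '[{"hand":-1,"dx":0,"dy":0,"dz":-0.5,"wx":0,"wy":0,"wz":0},{"hand":-1,"dx":0,"dy":0,"dz":-0.3,"wx":0,"wy":0,"wz":0},{"hand":-1,"dx":0,"dy":0,"dz":-0.2,"wx":0,"wy":0,"wz":0},{"hand":-1,"dx":0,"dy":0,"dz":-0.1,"wx":0,"wy":0,"wz":0},{"hand":-1,"dx":0,"dy":0,"dz":0,"wx":0,"wy":0,"wz":0},{"hand":-1,"dx":0,"dy":0,"dz":0,"wx":0,"wy":0,"wz":0},{"hand":-1,"dx":0,"dy":0,"dz":0,"wx":0,"wy":0,"wz":0}]'
```

```text
time_s: 9.25
position: [0.4697, -0.2719, 0.0257]
tcp_rot: [[0.317, 0.948, 0.0], [0.948, -0.317, -0.0], [-0.0, 0.0, -1.0]]
force: [-0.1, 0.1, -2.7]
opening: 0.633
```

```bash
python3 -m handwheel '[{"hand":-1,"dx":0,"dy":0,"dz":-0.05,"wx":0,"wy":0,"wz":0},{"hand":-1,"dx":0,"dy":0,"dz":-0.05,"wx":0,"wy":0,"wz":0},{"hand":-1,"dx":0,"dy":0,"dz":0,"wx":0,"wy":0,"wz":0},{"hand":-1,"dx":0,"dy":0,"dz":0,"wx":0,"wy":0,"wz":0}]'
```

```text
time_s: 9.65
position: [0.4698, -0.272, 0.0255]
tcp_rot: [[0.317, 0.948, 0.0], [0.948, -0.317, -0.0], [-0.0, 0.001, -1.0]]
force: [-0.7, 1.3, 5.5]
opening: 0.632
```

```bash
python3 -m handwheel '[{"hand":1,"dx":0,"dy":0,"dz":0,"wx":0,"wy":0,"wz":0},{"hand":1,"dx":0,"dy":0,"dz":0,"wx":0,"wy":0,"wz":0},{"hand":1,"dx":0,"dy":0,"dz":0,"wx":0,"wy":0,"wz":0},{"hand":1,"dx":0,"dy":0,"dz":0,"wx":0,"wy":0,"wz":0},{"hand":1,"dx":0,"dy":0,"dz":0,"wx":0,"wy":0,"wz":0},{"hand":1,"dx":0,"dy":0,"dz":2,"wx":0,"wy":0,"wz":0},{"hand":1,"dx":0,"dy":0,"dz":4,"wx":0,"wy":0,"wz":0},{"hand":1,"dx":0,"dy":0,"dz":5,"wx":0,"wy":0,"wz":0},{"hand":1,"dx":1,"dy":2,"dz":3,"wx":0,"wy":0,"wz":0},{"hand":1,"dx":2,"dy":4,"dz":2,"wx":0,"wy":0,"wz":0}]'
python3 -m handwheel '[{"hand":1,"dx":2,"dy":4,"dz":0,"wx":0,"wy":0,"wz":0},{"hand":1,"dx":2,"dy":4,"dz":0,"wx":0,"wy":0,"wz":0},{"hand":1,"dx":2,"dy":4,"dz":0,"wx":0,"wy":0,"wz":0},{"hand":1,"dx":2,"dy":4,"dz":0,"wx":0,"wy":0,"wz":0},{"hand":1,"dx":2,"dy":4,"dz":0,"wx":0,"wy":0,"wz":0},{"hand":1,"dx":1,"dy":4,"dz":0,"wx":0,"wy":0,"wz":0},{"hand":1,"dx":0.5,"dy":2,"dz":0,"wx":0,"wy":0,"wz":0},{"hand":1,"dx":0,"dy":0,"dz":0,"wx":0,"wy":0,"wz":0},{"hand":1,"dx":0,"dy":0,"dz":0,"wx":0,"wy":0,"wz":0},{"hand":1,"dx":0,"dy":0,"dz":0,"wx":0,"wy":0,"wz":0}]'
```

```text
time_s: 10.65
position: [0.5008, -0.2145, 0.1875]
tcp_rot: [[0.322, 0.947, 0.004], [0.947, -0.322, -0.004], [-0.002, 0.005, -1.0]]
force: [1.1, -0.9, -0.5]
opening: 0.998
time_s: 11.65
position: [0.6143, 0.047, 0.1844]
tcp_rot: [[0.318, 0.948, -0.001], [0.948, -0.318, -0.0], [-0.001, -0.0, -1.0]]
force: [-0.1, 1.0, -0.7]
opening: 1.001
```

```bash
python3 -m handwheel '[{"hand":1,"dx":0.1,"dy":0.1,"dz":-2.5,"wx":0,"wy":0,"wz":0},{"hand":1,"dx":0,"dy":0.05,"dz":-2.5,"wx":0,"wy":0,"wz":0},{"hand":1,"dx":0,"dy":0,"dz":-2.5,"wx":0,"wy":0,"wz":0},{"hand":1,"dx":0,"dy":0,"dz":-2.5,"wx":0,"wy":0,"wz":0},{"hand":1,"dx":0,"dy":0,"dz":-2,"wx":0,"wy":0,"wz":0},{"hand":1,"dx":0,"dy":0,"dz":-1.5,"wx":0,"wy":0,"wz":0},{"hand":1,"dx":0,"dy":0,"dz":-1,"wx":0,"wy":0,"wz":0},{"hand":1,"dx":0,"dy":0,"dz":0,"wx":0,"wy":0,"wz":0},{"hand":1,"dx":0,"dy":0,"dz":0,"wx":0,"wy":0,"wz":0}]'
python3 - <<'E'
from h import *
shot('wrist','w4')
E
```

```text
time_s: 12.55
position: [0.6162, 0.0492, 0.04]
tcp_rot: [[0.318, 0.948, 0.001], [0.948, -0.318, -0.0], [0.0, 0.001, -1.0]]
force: [0.5, 0.4, -0.8]
opening: 0.998
```

View pics/w4.png

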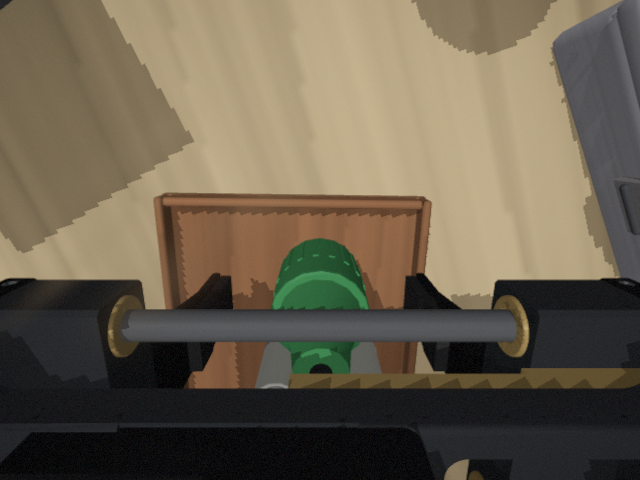

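```bash
python3 -m handwheel '[{"hand":1,"dx":-0.05,"dy":-0.05,"dz":-0.3,"wx":0,"wy":0,"wz":0},{"hand":1,"dx":0,"dy":0,"dz":0,"wx":0,"wy":0,"wz":0},{"hand":-1,"dx":0,"dy":0,"dz":0,"wx":0,"wy":0,"wz":0},{"hand":-1,"dx":0,"dy":0,"dz":0,"wx":0,"wy":0,"wz":0},{"hand":-1,"dx":0,"dy":0,"dz":0,"wx":0,"wy":0,"wz":0},{"hand":-1,"dx":0,"dy":0,"dz":0,"wx":0,"wy":0,"wz":0},{"hand":-1,"dx":0,"dy":0,"dz":0,"wx":0,"wy":0,"wz":0},{"hand":-1,"dx":0,"dy":0,"dz":0,"wx":0,"wy":0,"wz":0},{"hand":-1,"dx":0,"dy":0,"dz":0,"wx":0,"wy":0,"wz":0},{"hand":-1,"dx":0,"dy":0,"dz":0,"wx":0,"wy":0,"wz":0}]'
```

```text
time_s: 13.6
position: [0.6153, 0.0491, 0.0366]
tcp_rot: [[0.317, 0.948, 0.0], [0.948, -0.317, -0.0], [0.0, 0.0, -1.0]]
force: [1.3, 0.2, 0.3]
opening: 0.521
```

```bash
python3 -m handwheel '[{"hand":-1,"dx":0,"dy":0,"dz":1,"wx":0,"wy":0,"wz":0},{"hand":-1,"dx":0,"dy":0,"dz":2,"wx":0,"wy":0,"wz":0},{"hand":-1,"dx":0,"dy":0,"dz":3,"wx":0,"wy":0,"wz":0},{"hand":-1,"dx":0,"dy":0,"dz":3,"wx":0,"wy":0,"wz":0},{"hand":-1,"dx":0,"dy":-1,"dz":2,"wx":0,"wy":0,"wz":0},{"hand":-1,"dx":-0.2,"dy":-2,"dz":0.5,"wx":0,"wy":0,"wz":0},{"hand":-1,"dx":-0.2,"dy":-3,"dz":0,"wx":0,"wy":0,"wz":0},{"hand":-1,"dx":-0.2,"dy":-3,"dz":0,"wx":0,"wy":0,"wz":0},{"hand":-1,"dx":-0.2,"dy":-3,"dz":0,"wx":0,"wy":0,"wz":0},{"hand":-1,"dx":-0.2,"dy":-3,"dz":0,"wx":0,"wy":0,"wz":0}]'
python3 -m handwheel '[{"hand":-1,"dx":-0.2,"dy":-3,"dz":0,"wx":0,"wy":0,"wz":0},{"hand":-1,"dx":-0.2,"dy":-3,"dz":0,"wx":0,"wy":0,"wz":0},{"hand":-1,"dx":-0.2,"dy":-3,"dz":0,"wx":0,"wy":0,"wz":0},{"hand":-1,"dx":-0.2,"dy":-3,"dz":-1,"wx":0,"wy":0,"wz":0},{"hand":-1,"dx":-0.2,"dy":-3,"dz":-2,"wx":0,"wy":0,"wz":0},{"hand":-1,"dx":0,"dy":-1.5,"dz":-2.5,"wx":0,"wy":0,"wz":0},{"hand":-1,"dx":0,"dy":-0.6,"dz":-2.5,"wx":0,"wy":0,"wz":0},{"hand":-1,"dx":0,"dy":0,"dz":-2,"wx":0,"wy":0,"wz":0},{"hand":-1,"dx":0,"dy":0,"dz":-0.5,"wx":0,"wy":0,"wz":0},{"hand":-1,"dx":0,"dy":0,"dz":0,"wx":0,"wy":0,"wz":0}]'
```

```text
time_s: 14.6
position: [0.6048, -0.1019, 0.1523]
tcp_rot: [[0.317, 0.948, 0.0], [0.948, -0.317, -0.0], [0.0, 0.0, -1.0]]
force: [-0.3, 0.0, -0.8]
opening: 0.527
time_s: 15.6
position: [0.5946, -0.2715, 0.0461]
tcp_rot: [[0.317, 0.948, -0.002], [0.948, -0.317, 0.001], [0.001, -0.002, -1.0]]
force: [-0.1, 0.4, -0.4]
opening: 0.523
```

```bash
python3 -m handwheel '[{"hand":-1,"dx":0,"dy":0,"dz":-0.5,"wx":0,"wy":0,"wz":0},{"hand":-1,"dx":0,"dy":0,"dz":-0.3,"wx":0,"wy":0,"wz":0},{"hand":-1,"dx":0,"dy":0,"dz":-0.2,"wx":0,"wy":0,"wz":0},{"hand":-1,"dx":0,"dy":0,"dz":-0.05,"wx":0,"wy":0,"wz":0},{"hand":-1,"dx":0,"dy":0,"dz":-0.05,"wx":0,"wy":0,"wz":0},{"hand":-1,"dx":0,"dy":0,"dz":0,"wx":0,"wy":0,"wz":0},{"hand":-1,"dx":0,"dy":0,"dz":0,"wx":0,"wy":0,"wz":0}]'
```

```text
time_s: 16.3
position: [0.5952, -0.2719, 0.0357]
tcp_rot: [[0.317, 0.948, 0.0], [0.948, -0.317, -0.0], [-0.0, 0.0, -1.0]]
force: [-0.3, -0.2, -1.3]
opening: 0.523
```

```bash
python3 -m handwheel '[{"hand":-1,"dx":0,"dy":0,"dz":-0.05,"wx":0,"wy":0,"wz":0},{"hand":-1,"dx":0,"dy":0,"dz":-0.03,"wx":0,"wy":0,"wz":0},{"hand":-1,"dx":0,"dy":0,"dz":0,"wx":0,"wy":0,"wz":0},{"hand":-1,"dx":0,"dy":0,"dz":0,"wx":0,"wy":0,"wz":0}]'
```

```text
time_s: 16.7
position: [0.5953, -0.272, 0.0355]
tcp_rot: [[0.317, 0.948, 0.0], [0.948, -0.317, -0.0], [-0.0, 0.0, -1.0]]
force: [-1.2, 1.6, 5.9]
opening: 0.519
```

```bash
python3 -m handwheel '[{"hand":1,"dx":0,"dy":0,"dz":0,"wx":0,"wy":0,"wz":0},{"hand":1,"dx":0,"dy":0,"dz":0,"wx":0,"wy":0,"wz":0},{"hand":1,"dx":0,"dy":0,"dz":0,"wx":0,"wy":0,"wz":0},{"hand":1,"dx":0,"dy":0,"dz":0,"wx":0,"wy":0,"wz":0},{"hand":1,"dx":0,"dy":0,"dz":0,"wx":0,"wy":0,"wz":0},{"hand":1,"dx":0,"dy":0,"dz":2,"wx":0,"wy":0,"wz":0},{"hand":1,"dx":0,"dy":0,"dz":4,"wx":0,"wy":0,"wz":0},{"hand":1,"dx":0,"dy":0,"dz":5,"wx":0,"wy":0,"wz":0},{"hand":1,"dx":0,"dy":0,"dz":4,"wx":0,"wy":0,"wz":0},{"hand":1,"dx":0,"dy":3,"dz":1,"wx":0,"wy":0,"wz":0.14}]'
python3 -m handwheel '[{"hand":1,"dx":0.2,"dy":3,"dz":0,"wx":0,"wy":0,"wz":0.14},{"hand":1,"dx":0.2,"dy":3,"dz":0,"wx":0,"wy":0,"wz":0.14},{"hand":1,"dx":0.2,"dy":3,"dz":0,"wx":0,"wy":0,"wz":0.14},{"hand":1,"dx":0.2,"dy":3,"dz":0,"wx":0,"wy":0,"wz":0.14},{"hand":1,"dx":0.2,"dy":3,"dz":0,"wx":0,"wy":0,"wz":0.14},{"hand":1,"dx":0.2,"dy":3,"dz":0,"wx":0,"wy":0,"wz":0.14},{"hand":1,"dx":0.2,"dy":2,"dz":0,"wx":0,"wy":0,"wz":0.14},{"hand":1,"dx":0.2,"dy":2,"dz":0,"wx":0,"wy":0,"wz":0.14},{"hand":1,"dx":0.3,"dy":1,"dz":0,"wx":0,"wy":0,"wz":0.14},{"hand":1,"dx":0.5,"dy":0.4,"dz":0,"wx":0,"wy":0,"wz":0.14}]'
python3 -m handwheel '[{"hand":1,"dx":0,"dy":0,"dz":0,"wx":0,"wy":0,"wz":0.03},{"hand":1,"dx":0,"dy":0,"dz":0,"wx":0,"wy":0,"wz":0},{"hand":1,"dx":0,"dy":0,"dz":0,"wx":0,"wy":0,"wz":0},{"hand":1,"dx":0,"dy":0,"dz":0,"wx":0,"wy":0,"wz":0}]'
python3 - <<'E'
from h import *
C,p,d=shot('wrist','w5');print(meas(C,d))
C,p,d=shot('top','t5');print(meas(C,d,{k:OB[k] for k in['big','small']}|{'tin':((.470,-.272),.079,.045),'noz':((.595,-.272),.099,.016)}))
E
```

```text
time_s: 17.7
position: [0.5987, -0.247, 0.2008]
tcp_rot: [[0.182, 0.983, 0.011], [0.983, -0.182, -0.009], [-0.006, 0.013, -1.0]]
force: [0.3, 1.1, -0.1]
opening: 0.999
time_s: 18.7
position: [0.6187, -0.0063, 0.1946]
tcp_rot: [[-0.941, 0.339, -0.001], [0.339, 0.941, 0.0], [0.001, 0.0, -1.0]]
force: [-0.7, -0.1, 0.1]
opening: 1.001
time_s: 19.1
position: [0.6189, -0.0084, 0.1947]
tcp_rot: [[-0.947, 0.32, -0.0], [0.32, 0.947, -0.0], [0.0, -0.0, -1.0]]
force: [-0.1, 0.5, -0.2]
opening: 0.995
{'tin': None, 'big': (array([ 0.6155, -0.0097]), 19.8), 'small': (array([0.577 , 0.0029]), 14.9), 'noz': None}
{'big': None, 'small': None, 'tin': (array([ 0.469, -0.271]), 14.6), 'noz': (array([ 0.5946, -0.271 ]), 5.7)}
```

View pics/t5.png

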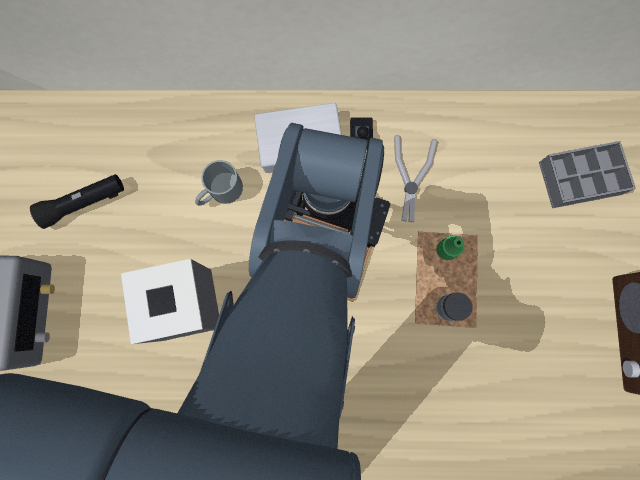

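View pics/w5.png

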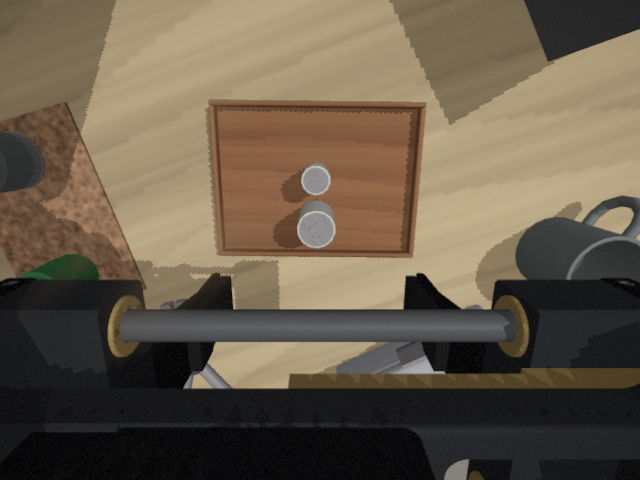

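Nozzle (451,247) and tin (456,306) stand upright on the mat. The wrist view shows both batteries undisturbed (316,180 and 316,229). I'll take the big battery now.

```bash
python3 -m handwheel '[{"hand":1,"dx":-0.1,"dy":0,"dz":-3,"wx":0,"wy":0,"wz":0},{"hand":1,"dx":-0.1,"dy":0.05,"dz":-3,"wx":0,"wy":0,"wz":0},{"hand":1,"dx":0,"dy":0,"dz":-3,"wx":0,"wy":0,"wz":0},{"hand":1,"dx":0,"dy":0,"dz":-3,"wx":0,"wy":0,"wz":0},{"hand":1,"dx":0,"dy":0,"dz":-2,"wx":0,"wy":0,"wz":0},{"hand":1,"dx":0,"dy":0,"dz":-1.5,"wx":0,"wy":0,"wz":0},{"hand":1,"dx":0,"dy":0,"dz":-1,"wx":0,"wy":0,"wz":0},{"hand":1,"dx":0,"dy":0,"dz":0,"wx":0,"wy":0,"wz":0},{"hand":1,"dx":0,"dy":0,"dz":0,"wx":0,"wy":0,"wz":0}]'
python3 -m handwheel '[{"hand":-1,"dx":0,"dy":0,"dz":0,"wx":0,"wy":0,"wz":0},{"hand":-1,"dx":0,"dy":0,"dz":0,"wx":0,"wy":0,"wz":0},{"hand":-1,"dx":0,"dy":0,"dz":0,"wx":0,"wy":0,"wz":0},{"hand":-1,"dx":0,"dy":0,"dz":0,"wx":0,"wy":0,"wz":0},{"hand":-1,"dx":0,"dy":0,"dz":0,"wx":0,"wy":0,"wz":0},{"hand":-1,"dx":0,"dy":0,"dz":0,"wx":0,"wy":0,"wz":0},{"hand":-1,"dx":0,"dy":0,"dz":0,"wx":0,"wy":0,"wz":0},{"hand":-1,"dx":0,"dy":0,"dz":0,"wx":0,"wy":0,"wz":0},{"hand":-1,"dx":0,"dy":0,"dz":0,"wx":0,"wy":0,"wz":0}]'
```

```text
time_s: 20.1
position: [0.6178, -0.0075, 0.0303]
tcp_rot: [[-0.948, 0.318, 0.001], [0.318, 0.948, -0.0], [-0.001, 0.0, -1.0]]
force: [0.5, -0.2, 0.8]
opening: 1.003
time_s: 21.0
position: [0.6171, -0.0075, 0.0297]
tcp_rot: [[-0.948, 0.318, -0.0], [0.318, 0.948, -0.0], [0.0, -0.0, -1.0]]
force: [-0.6, -0.6, 1.6]
opening: 0.38
```

Run:
```python
from h import *
# flap & box top from start top image
C=cam('top');p=cv2.imread('pics/top0.png');d=np.load('pics/top0.npy');W=cloud(C,d)
m=((p.max(2)<60)).astype(np.uint8);g=np.zeros_like(m);cv2.circle(g,(161,300),28,1,-1);m&=g
cs,_=cv2.findContours(m,0,1);c=max(cs,key=cv2.contourArea);r=cv2.minAreaRect(c)
print(r,ray(C,r[0],.175).round(4));b=ray(C,cv2.boxPoints(r),.175);print(b.round(4))
m=((abs(W[...,2]-.175)<.012)&(np.hypot(W[...,0]-.47,W[...,1]-.29)<.11)).astype(np.uint8)
cs,_=cv2.findContours(m,0,1);c=max(cs,key=cv2.contourArea);r=cv2.minAreaRect(c);print(r,ray(C,r[0],.175).round(4));print(ray(C,cv2.boxPoints(r),.175).round(4))
```

```text
((160.9698028564453, 300.828857421875), (26.762939453125, 26.531227111816406), 79.99201965332031) [[0.4704 0.291  0.175 ]]
[[0.4898 0.3205 0.175 ]
 [0.4986 0.2731 0.175 ]
 [0.4512 0.2618 0.175 ]
 [0.4425 0.3087 0.175 ]]
((161.09616088867188, 300.98077392578125), (72.17073822021484, 76.28917694091797), 78.69007110595703) [[0.4701 0.2907 0.175 ]]
[[0.5202 0.3762 0.175 ]
 [0.549  0.2398 0.175 ]
 [0.4212 0.2073 0.175 ]
 [0.3936 0.3403 0.175 ]]
```

```bash
python3 -m handwheel '[{"hand":-1,"dx":0,"dy":0,"dz":1,"wx":0,"wy":0,"wz":0},{"hand":-1,"dx":0,"dy":0,"dz":2,"wx":0,"wy":0,"wz":0},{"hand":-1,"dx":0,"dy":0,"dz":3,"wx":0,"wy":0,"wz":0},{"hand":-1,"dx":0,"dy":0,"dz":4,"wx":0,"wy":0,"wz":0},{"hand":-1,"dx":0,"dy":0,"dz":4,"wx":0,"wy":0,"wz":0},{"hand":-1,"dx":0,"dy":1,"dz":4,"wx":0,"wy":0,"wz":0},{"hand":-1,"dx":-1,"dy":2,"dz":3,"wx":0,"wy":0,"wz":0},{"hand":-1,"dx":-1.2,"dy":2.5,"dz":1,"wx":0,"wy":0,"wz":0},{"hand":-1,"dx":-1.3,"dy":2.5,"dz":0,"wx":0,"wy":0,"wz":0},{"hand":-1,"dx":-1.3,"dy":2.5,"dz":0,"wx":0,"wy":0,"wz":0}]'
python3 -m handwheel '[{"hand":-1,"dx":-1.3,"dy":2.5,"dz":0,"wx":0,"wy":0,"wz":0},{"hand":-1,"dx":-1.3,"dy":2.5,"dz":0,"wx":0,"wy":0,"wz":0},{"hand":-1,"dx":-1.3,"dy":2.5,"dz":0,"wx":0,"wy":0,"wz":0},{"hand":-1,"dx":-1.3,"dy":2.5,"dz":0,"wx":0,"wy":0,"wz":0},{"hand":-1,"dx":-1.3,"dy":2.5,"dz":0,"wx":0,"wy":0,"wz":0},{"hand":-1,"dx":-1.3,"dy":2.5,"dz":0,"wx":0,"wy":0,"wz":0},{"hand":-1,"dx":-1.3,"dy":2.5,"dz":0,"wx":0,"wy":0,"wz":0},{"hand":-1,"dx":-0.7,"dy":1.8,"dz":0,"wx":0,"wy":0,"wz":0},{"hand":-1,"dx":0,"dy":0,"dz":0,"wx":0,"wy":0,"wz":0},{"hand":-1,"dx":0,"dy":0,"dz":0,"wx":0,"wy":0,"wz":0}]'
python3 -m handwheel '[{"hand":-1,"dx":0,"dy":0,"dz":0,"wx":0,"wy":0,"wz":0}]'
python3 - <<'E'
from h import *
shot('scene','s6');shot('wrist','w6')
E
```

```text
time_s: 22.0
position: [0.5685, 0.0986, 0.251]
tcp_rot: [[-0.948, 0.319, 0.001], [0.319, 0.948, 0.0], [-0.001, 0.001, -1.0]]
force: [-0.6, 1.0, -2.8]
opening: 0.382
time_s: 23.0
position: [0.4708, 0.2907, 0.25]
tcp_rot: [[-0.948, 0.317, 0.0], [0.317, 0.948, -0.0], [-0.0, -0.0, -1.0]]
force: [0.3, 0.2, -1.6]
opening: 0.384
time_s: 23.1
position: [0.4714, 0.2899, 0.2499]
tcp_rot: [[-0.948, 0.319, 0.0], [0.319, 0.948, -0.0], [-0.0, -0.0, -1.0]]
force: [0.7, -0.1, -0.4]
opening: 0.385
```

View pics/s6.png

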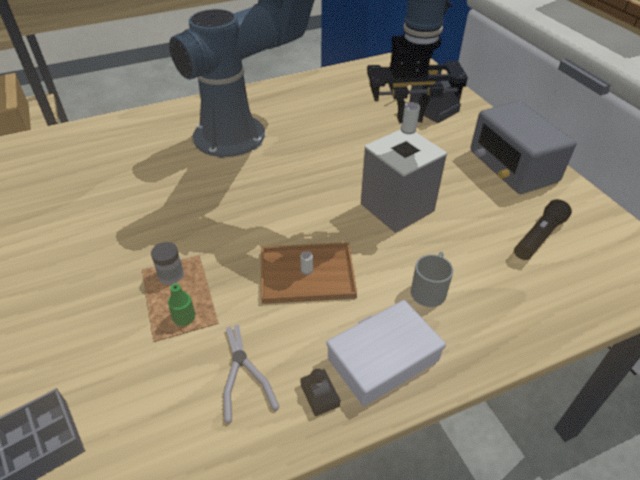

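View pics/w6.png

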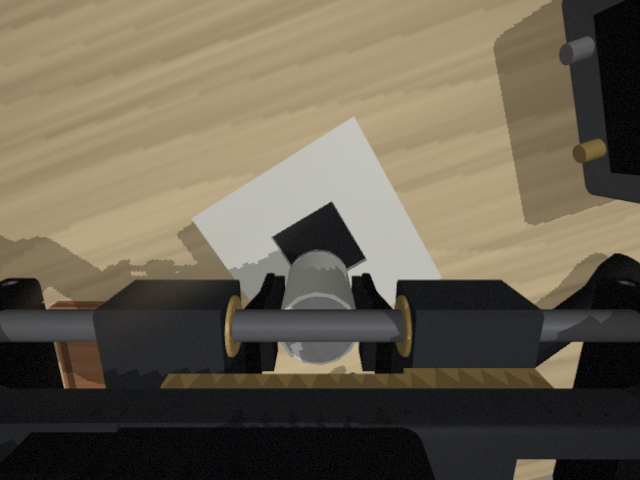

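The scene view shows the big battery hanging over the flap at (408,118), and the wrist view shows it in line with the opening (319,240). I'll lower it into the flap.

```bash
python3 -m handwheel '[{"hand":-1,"dx":0,"dy":0,"dz":-2,"wx":0,"wy":0,"wz":0},{"hand":-1,"dx":0,"dy":0,"dz":-2,"wx":0,"wy":0,"wz":0},{"hand":-1,"dx":0,"dy":0,"dz":-0.8,"wx":0,"wy":0,"wz":0},{"hand":-1,"dx":0,"dy":0,"dz":-0.5,"wx":0,"wy":0,"wz":0},{"hand":-1,"dx":0,"dy":0,"dz":-0.5,"wx":0,"wy":0,"wz":0},{"hand":-1,"dx":0,"dy":0,"dz":-0.5,"wx":0,"wy":0,"wz":0},{"hand":-1,"dx":0,"dy":0,"dz":-0.4,"wx":0,"wy":0,"wz":0},{"hand":-1,"dx":0,"dy":0,"dz":0,"wx":0,"wy":0,"wz":0},{"hand":-1,"dx":0,"dy":0,"dz":0,"wx":0,"wy":0,"wz":0}]'
python3 - <<'E'
from h import *
shot('scene','s7');shot('wrist','w7')
E
```

```text
time_s: 24.1
position: [0.4713, 0.2907, 0.1829]
tcp_rot: [[-0.948, 0.318, 0.001], [0.318, 0.948, 0.0], [-0.0, 0.0, -1.0]]
force: [0.6, 0.0, -1.4]
opening: 0.382
```

View pics/w7.png

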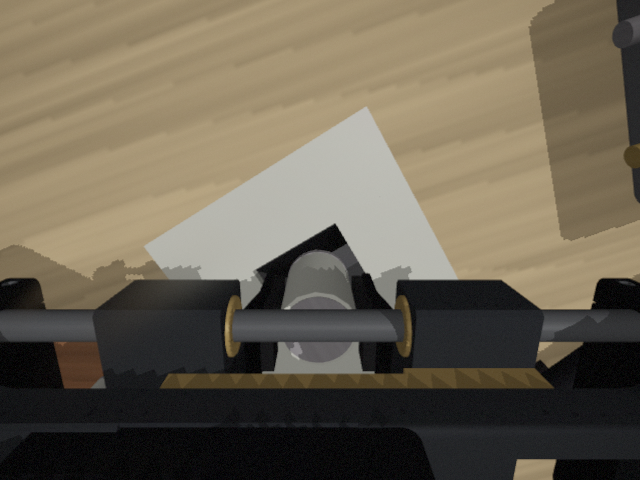

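The foot is inside the opening with no side force. Release.

```bash
python3 -m handwheel '[{"hand":1,"dx":0,"dy":0,"dz":0,"wx":0,"wy":0,"wz":0},{"hand":1,"dx":0,"dy":0,"dz":0,"wx":0,"wy":0,"wz":0},{"hand":1,"dx":0,"dy":0,"dz":0,"wx":0,"wy":0,"wz":0},{"hand":1,"dx":0,"dy":0,"dz":0,"wx":0,"wy":0,"wz":0},{"hand":1,"dx":0,"dy":0,"dz":0,"wx":0,"wy":0,"wz":0},{"hand":1,"dx":0,"dy":0,"dz":0,"wx":0,"wy":0,"wz":0},{"hand":1,"dx":0,"dy":0,"dz":2,"wx":0,"wy":0,"wz":0},{"hand":1,"dx":0,"dy":0,"dz":3,"wx":0,"wy":0,"wz":0}]'
python3 - <<'E'
from h import *
shot('scene','s8');shot('wrist','w8')
E
```

```text
time_s: 25.0
position: [0.4697, 0.29, 0.2315]
tcp_rot: [[-0.948, 0.318, -0.005], [0.318, 0.948, -0.002], [0.004, -0.003, -1.0]]
force: [0.6, -0.5, -1.1]
opening: 0.974
```

View pics/s8.png

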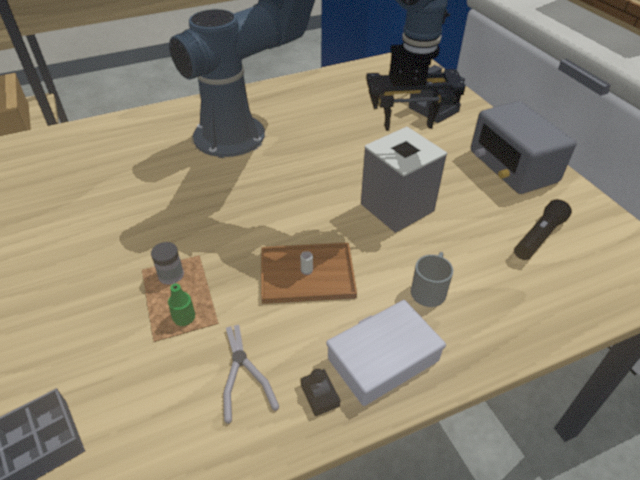

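The big battery dropped in and the flap is shut (405,150). Now the small one.

```bash
python3 -m handwheel '[{"hand":1,"dx":0.9,"dy":-2.5,"dz":0,"wx":0,"wy":0,"wz":0},{"hand":1,"dx":0.9,"dy":-2.5,"dz":0,"wx":0,"wy":0,"wz":0},{"hand":1,"dx":1,"dy":-2.5,"dz":0,"wx":0,"wy":0,"wz":0},{"hand":1,"dx":1,"dy":-2.5,"dz":0,"wx":0,"wy":0,"wz":0},{"hand":1,"dx":1,"dy":-2.5,"dz":0,"wx":0,"wy":0,"wz":0},{"hand":1,"dx":1,"dy":-2.5,"dz":0,"wx":0,"wy":0,"wz":0},{"hand":1,"dx":1,"dy":-2.5,"dz":0,"wx":0,"wy":0,"wz":0},{"hand":1,"dx":1,"dy":-2.5,"dz":0,"wx":0,"wy":0,"wz":0},{"hand":1,"dx":1,"dy":-2.5,"dz":-1,"wx":0,"wy":0,"wz":0},{"hand":1,"dx":1,"dy":-2.5,"dz":-2,"wx":0,"wy":0,"wz":0}]'
python3 -m handwheel '[{"hand":1,"dx":0.5,"dy":-2,"dz":-2,"wx":0,"wy":0,"wz":0},{"hand":1,"dx":0.4,"dy":-1.5,"dz":-3,"wx":0,"wy":0,"wz":0},{"hand":1,"dx":0,"dy":0,"dz":-2,"wx":0,"wy":0,"wz":0},{"hand":1,"dx":0,"dy":0,"dz":0,"wx":0,"wy":0,"wz":0},{"hand":1,"dx":0,"dy":0,"dz":0,"wx":0,"wy":0,"wz":0},{"hand":1,"dx":0,"dy":0,"dz":0,"wx":0,"wy":0,"wz":0}]'
```

```text
time_s: 26.1
position: [0.5705, 0.0394, 0.2033]
tcp_rot: [[-0.948, 0.318, 0.003], [0.318, 0.948, -0.0], [-0.003, 0.001, -1.0]]
force: [-0.3, -0.0, -0.8]
opening: 1.001
time_s: 26.7
position: [0.5789, 0.0059, 0.1338]
tcp_rot: [[-0.948, 0.318, 0.002], [0.318, 0.948, -0.0], [-0.002, 0.0, -1.0]]
force: [-0.2, 1.1, 0.8]
opening: 1.001
```

Run:
```python
from h import *
print(bot.read_state()['position']);C,p,d=shot('wrist','w9');print(meas(C,d)['small'])
```

```text
[0.57889308 0.00587454 0.13379378]
(array([0.5763, 0.0032]), 18.2)
```

View pics/w9.png

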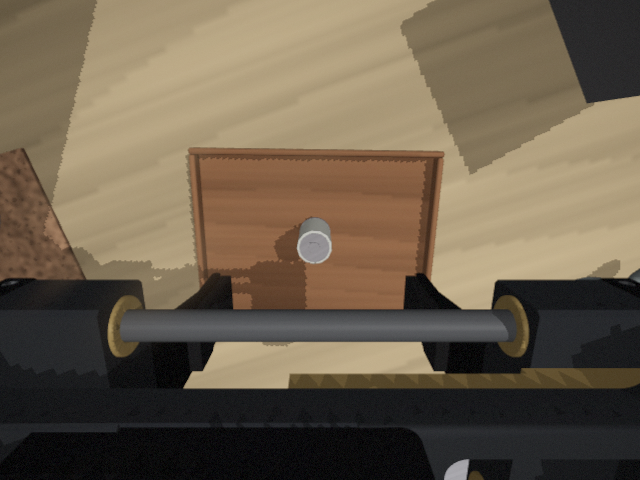

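The small battery at (314,245) is still upright. Descending.

```bash
python3 -m handwheel '[{"hand":1,"dx":-0.05,"dy":-0.1,"dz":-3,"wx":0,"wy":0,"wz":0},{"hand":1,"dx":0,"dy":0,"dz":-3,"wx":0,"wy":0,"wz":0},{"hand":1,"dx":0,"dy":0,"dz":-2,"wx":0,"wy":0,"wz":0},{"hand":1,"dx":0,"dy":0,"dz":-1.5,"wx":0,"wy":0,"wz":0},{"hand":1,"dx":0,"dy":0,"dz":-1.2,"wx":0,"wy":0,"wz":0},{"hand":1,"dx":0,"dy":0,"dz":0,"wx":0,"wy":0,"wz":0},{"hand":1,"dx":0,"dy":0,"dz":0,"wx":0,"wy":0,"wz":0}]'
python3 -m handwheel '[{"hand":-1,"dx":0,"dy":0,"dz":0,"wx":0,"wy":0,"wz":0},{"hand":-1,"dx":0,"dy":0,"dz":0,"wx":0,"wy":0,"wz":0},{"hand":-1,"dx":0,"dy":0,"dz":0,"wx":0,"wy":0,"wz":0},{"hand":-1,"dx":0,"dy":0,"dz":0,"wx":0,"wy":0,"wz":0},{"hand":-1,"dx":0,"dy":0,"dz":0,"wx":0,"wy":0,"wz":0},{"hand":-1,"dx":0,"dy":0,"dz":0,"wx":0,"wy":0,"wz":0},{"hand":-1,"dx":0,"dy":0,"dz":0,"wx":0,"wy":0,"wz":0},{"hand":-1,"dx":0,"dy":0,"dz":0,"wx":0,"wy":0,"wz":0},{"hand":-1,"dx":0,"dy":0,"dz":0,"wx":0,"wy":0,"wz":0},{"hand":-1,"dx":0,"dy":0,"dz":0,"wx":0,"wy":0,"wz":0}]'
```

```text
time_s: 27.45
position: [0.5782, 0.0046, 0.0263]
tcp_rot: [[-0.948, 0.318, 0.001], [0.318, 0.948, -0.0], [-0.001, 0.0, -1.0]]
force: [-0.5, 0.2, 0.1]
opening: 1.0
time_s: 28.45
position: [0.5776, 0.0046, 0.0257]
tcp_rot: [[-0.948, 0.318, -0.0], [0.318, 0.948, -0.0], [0.0, -0.0, -1.0]]
force: [0.2, -0.7, 0.0]
opening: 0.286
```

```bash
python3 -m handwheel '[{"hand":-1,"dx":0,"dy":0,"dz":1,"wx":0,"wy":0,"wz":0},{"hand":-1,"dx":0,"dy":0,"dz":2,"wx":0,"wy":0,"wz":0},{"hand":-1,"dx":0,"dy":0,"dz":3,"wx":0,"wy":0,"wz":0},{"hand":-1,"dx":0,"dy":0,"dz":4,"wx":0,"wy":0,"wz":0},{"hand":-1,"dx":0,"dy":0,"dz":4,"wx":0,"wy":0,"wz":0},{"hand":-1,"dx":0,"dy":1,"dz":4,"wx":0,"wy":0,"wz":0},{"hand":-1,"dx":-0.5,"dy":2,"dz":3,"wx":0,"wy":0,"wz":0},{"hand":-1,"dx":-1,"dy":2.5,"dz":1,"wx":0,"wy":0,"wz":0},{"hand":-1,"dx":-1,"dy":2.5,"dz":0,"wx":0,"wy":0,"wz":0},{"hand":-1,"dx":-1,"dy":2.5,"dz":0,"wx":0,"wy":0,"wz":0}]'
python3 -m handwheel '[{"hand":-1,"dx":-1,"dy":2.5,"dz":0,"wx":0,"wy":0,"wz":0},{"hand":-1,"dx":-1,"dy":2.5,"dz":0,"wx":0,"wy":0,"wz":0},{"hand":-1,"dx":-1,"dy":2.5,"dz":0,"wx":0,"wy":0,"wz":0},{"hand":-1,"dx":-1,"dy":2.5,"dz":0,"wx":0,"wy":0,"wz":0},{"hand":-1,"dx":-1,"dy":2.5,"dz":0,"wx":0,"wy":0,"wz":0},{"hand":-1,"dx":-1,"dy":2.5,"dz":0,"wx":0,"wy":0,"wz":0},{"hand":-1,"dx":-1,"dy":2,"dz":0,"wx":0,"wy":0,"wz":0},{"hand":-1,"dx":-0.15,"dy":1,"dz":0,"wx":0,"wy":0,"wz":0},{"hand":-1,"dx":0,"dy":0,"dz":0,"wx":0,"wy":0,"wz":0},{"hand":-1,"dx":0,"dy":0,"dz":0,"wx":0,"wy":0,"wz":0}]'
python3 -m handwheel '[{"hand":-1,"dx":0,"dy":0,"dz":0,"wx":0,"wy":0,"wz":0}]'
```

```text
time_s: 29.45
position: [0.5421, 0.1105, 0.2472]
tcp_rot: [[-0.948, 0.319, 0.002], [0.319, 0.948, 0.0], [-0.002, 0.001, -1.0]]
force: [-0.4, 0.4, -0.1]
opening: 0.289
time_s: 30.45
position: [0.4715, 0.2891, 0.2459]
tcp_rot: [[-0.948, 0.318, 0.001], [0.318, 0.948, -0.001], [-0.001, -0.0, -1.0]]
force: [-0.3, -0.3, -0.6]
opening: 0.288
time_s: 30.55
position: [0.4717, 0.2887, 0.2458]
tcp_rot: [[-0.948, 0.319, 0.0], [0.319, 0.948, -0.0], [-0.0, -0.0, -1.0]]
force: [-0.7, 0.3, -2.0]
opening: 0.294
```

```bash
python3 -m handwheel '[{"hand":-1,"dx":0,"dy":0.1,"dz":-2,"wx":0,"wy":0,"wz":0},{"hand":-1,"dx":0,"dy":0,"dz":-2,"wx":0,"wy":0,"wz":0},{"hand":-1,"dx":0,"dy":0,"dz":-0.8,"wx":0,"wy":0,"wz":0},{"hand":-1,"dx":0,"dy":0,"dz":-0.5,"wx":0,"wy":0,"wz":0},{"hand":-1,"dx":0,"dy":0,"dz":-0.5,"wx":0,"wy":0,"wz":0},{"hand":-1,"dx":0,"dy":0,"dz":-0.5,"wx":0,"wy":0,"wz":0},{"hand":-1,"dx":0,"dy":0,"dz":-0.2,"wx":0,"wy":0,"wz":0},{"hand":-1,"dx":0,"dy":0,"dz":0,"wx":0,"wy":0,"wz":0},{"hand":-1,"dx":0,"dy":0,"dz":0,"wx":0,"wy":0,"wz":0}]'
python3 - <<'E'
from h import *
shot('wrist','w10')
E
```

```text
time_s: 31.45
position: [0.4714, 0.2908, 0.1811]
tcp_rot: [[-0.948, 0.318, 0.001], [0.318, 0.948, 0.0], [-0.001, 0.001, -1.0]]
force: [-0.7, 0.4, -0.6]
opening: 0.296
```

View pics/w10.png

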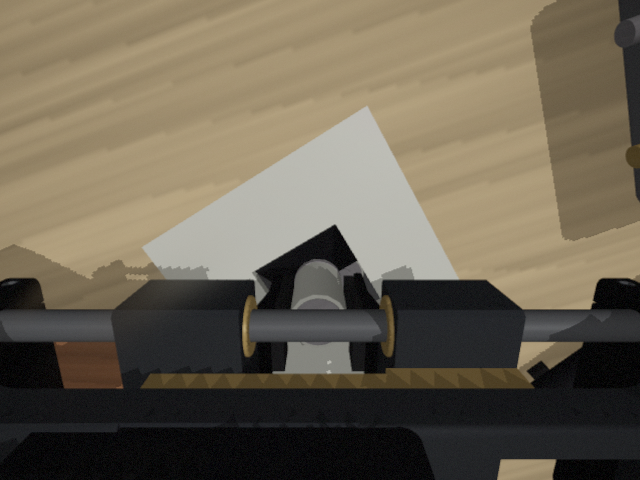

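The small battery's foot is in the opening (318,285). Release and rise.

```bash
python3 -m handwheel '[{"hand":1,"dx":0,"dy":0,"dz":0,"wx":0,"wy":0,"wz":0},{"hand":1,"dx":0,"dy":0,"dz":0,"wx":0,"wy":0,"wz":0},{"hand":1,"dx":0,"dy":0,"dz":0,"wx":0,"wy":0,"wz":0},{"hand":1,"dx":0,"dy":0,"dz":0,"wx":0,"wy":0,"wz":0},{"hand":1,"dx":0,"dy":0,"dz":0,"wx":0,"wy":0,"wz":0},{"hand":1,"dx":0,"dy":0,"dz":0,"wx":0,"wy":0,"wz":0},{"hand":1,"dx":0,"dy":0,"dz":2,"wx":0,"wy":0,"wz":0},{"hand":1,"dx":0,"dy":0,"dz":3,"wx":0,"wy":0,"wz":0}]'
python3 - <<'E'
from h import *
shot('scene','s11');C,p,d=shot('wrist','w11')
E
```

```text
time_s: 32.3
position: [0.4697, 0.29, 0.2295]
tcp_rot: [[-0.948, 0.318, -0.005], [0.318, 0.948, -0.002], [0.004, -0.003, -1.0]]
force: [0.6, -0.3, 0.0]
opening: 0.931
```

View pics/s11.png

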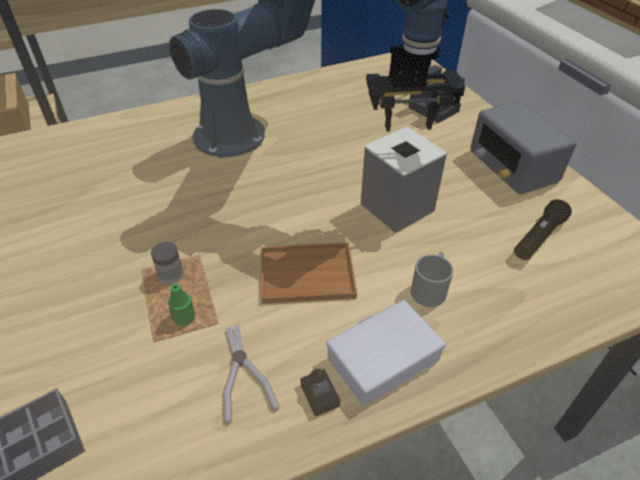

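View pics/w11.png

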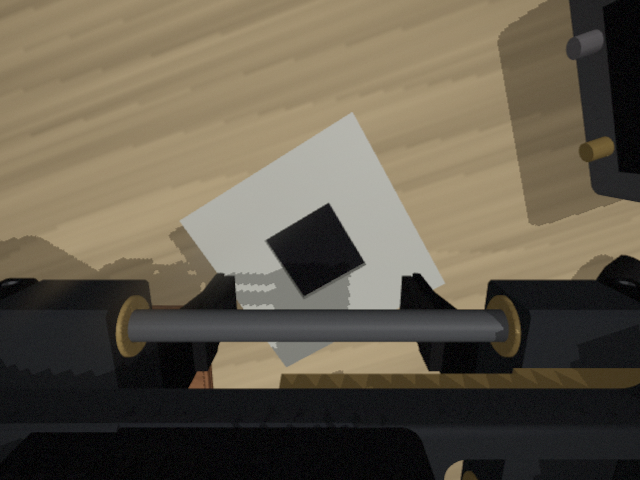

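Both batteries are in and the flap is shut (315,250 in the wrist view). The tray is empty. Now I'll bring the nozzle back.

```bash
python3 -m handwheel '[{"hand":1,"dx":0.9,"dy":-4,"dz":0,"wx":0,"wy":0,"wz":-0.12},{"hand":1,"dx":0.9,"dy":-4,"dz":0,"wx":0,"wy":0,"wz":-0.12},{"hand":1,"dx":0.9,"dy":-4,"dz":0,"wx":0,"wy":0,"wz":-0.12},{"hand":1,"dx":0.9,"dy":-4,"dz":0,"wx":0,"wy":0,"wz":-0.12},{"hand":1,"dx":0.9,"dy":-4,"dz":0,"wx":0,"wy":0,"wz":-0.12},{"hand":1,"dx":0.9,"dy":-4,"dz":0,"wx":0,"wy":0,"wz":-0.12},{"hand":1,"dx":0.9,"dy":-4,"dz":0,"wx":0,"wy":0,"wz":-0.12},{"hand":1,"dx":0.9,"dy":-4,"dz":0,"wx":0,"wy":0,"wz":-0.12},{"hand":1,"dx":0.9,"dy":-4,"dz":0,"wx":0,"wy":0,"wz":-0.12},{"hand":1,"dx":0.9,"dy":-4,"dz":0,"wx":0,"wy":0,"wz":-0.12}]'
python3 -m handwheel '[{"hand":1,"dx":0.9,"dy":-4,"dz":0,"wx":0,"wy":0,"wz":-0.12},{"hand":1,"dx":0.9,"dy":-4,"dz":0,"wx":0,"wy":0,"wz":-0.12},{"hand":1,"dx":0.9,"dy":-4,"dz":-1,"wx":0,"wy":0,"wz":-0.131},{"hand":1,"dx":0.7,"dy":-4,"dz":-2,"wx":0,"wy":0,"wz":0},{"hand":1,"dx":0,"dy":-0.2,"dz":-2,"wx":0,"wy":0,"wz":0},{"hand":1,"dx":0,"dy":0,"dz":0,"wx":0,"wy":0,"wz":0},{"hand":1,"dx":0,"dy":0,"dz":0,"wx":0,"wy":0,"wz":0},{"hand":1,"dx":0,"dy":0,"dz":0,"wx":0,"wy":0,"wz":0},{"hand":1,"dx":0,"dy":0,"dz":0,"wx":0,"wy":0,"wz":0}]'
```

```text
time_s: 33.4
position: [0.5609, -0.111, 0.23]
tcp_rot: [[-0.042, 0.999, -0.001], [0.999, 0.042, 0.001], [0.001, -0.001, -1.0]]
force: [-0.1, -0.0, 0.2]
opening: 1.004
time_s: 34.3
position: [0.5958, -0.2707, 0.1822]
tcp_rot: [[0.317, 0.948, 0.002], [0.948, -0.317, -0.001], [-0.0, 0.002, -1.0]]
force: [1.4, 0.2, -0.7]
opening: 1.0
```

```bash
python3 -m handwheel '[{"hand":1,"dx":-0.05,"dy":-0.1,"dz":-3,"wx":0,"wy":0,"wz":0},{"hand":1,"dx":0,"dy":0,"dz":-3,"wx":0,"wy":0,"wz":0},{"hand":1,"dx":0,"dy":0,"dz":-3,"wx":0,"wy":0,"wz":0},{"hand":1,"dx":0,"dy":0,"dz":-2.5,"wx":0,"wy":0,"wz":0},{"hand":1,"dx":0,"dy":0,"dz":-2,"wx":0,"wy":0,"wz":0},{"hand":1,"dx":0,"dy":0,"dz":-1.1,"wx":0,"wy":0,"wz":0},{"hand":1,"dx":0,"dy":0,"dz":0,"wx":0,"wy":0,"wz":0},{"hand":1,"dx":0,"dy":0,"dz":0,"wx":0,"wy":0,"wz":0},{"hand":1,"dx":0,"dy":0,"dz":0,"wx":0,"wy":0,"wz":0}]'
```

```text
time_s: 35.2
position: [0.5958, -0.2729, 0.0364]
tcp_rot: [[0.318, 0.948, 0.003], [0.948, -0.318, -0.002], [-0.001, 0.003, -1.0]]
force: [0.5, 0.5, -0.3]
opening: 1.007
```

```bash
python3 -m handwheel '[{"hand":1,"dx":-0.04,"dy":0.08,"dz":-0.05,"wx":0,"wy":0,"wz":0},{"hand":1,"dx":0,"dy":0,"dz":0,"wx":0,"wy":0,"wz":0},{"hand":-1,"dx":0,"dy":0,"dz":0,"wx":0,"wy":0,"wz":0},{"hand":-1,"dx":0,"dy":0,"dz":0,"wx":0,"wy":0,"wz":0},{"hand":-1,"dx":0,"dy":0,"dz":0,"wx":0,"wy":0,"wz":0},{"hand":-1,"dx":0,"dy":0,"dz":0,"wx":0,"wy":0,"wz":0},{"hand":-1,"dx":0,"dy":0,"dz":0,"wx":0,"wy":0,"wz":0},{"hand":-1,"dx":0,"dy":0,"dz":0,"wx":0,"wy":0,"wz":0},{"hand":-1,"dx":0,"dy":0,"dz":0,"wx":0,"wy":0,"wz":0},{"hand":-1,"dx":0,"dy":0,"dz":0,"wx":0,"wy":0,"wz":0}]'
```

```text
time_s: 36.2
position: [0.5943, -0.2716, 0.0342]
tcp_rot: [[0.318, 0.948, 0.0], [0.948, -0.318, -0.0], [-0.0, 0.0, -1.0]]
force: [0.0, 0.6, 0.5]
opening: 0.521
```

```bash
python3 -m handwheel '[{"hand":-1,"dx":0,"dy":0,"dz":1,"wx":0,"wy":0,"wz":0},{"hand":-1,"dx":0,"dy":0,"dz":2,"wx":0,"wy":0,"wz":0},{"hand":-1,"dx":0,"dy":0,"dz":3,"wx":0,"wy":0,"wz":0},{"hand":-1,"dx":0,"dy":1,"dz":2,"wx":0,"wy":0,"wz":0},{"hand":-1,"dx":0.1,"dy":2,"dz":0,"wx":0,"wy":0,"wz":0},{"hand":-1,"dx":0.2,"dy":3,"dz":0,"wx":0,"wy":0,"wz":0},{"hand":-1,"dx":0.2,"dy":3,"dz":0,"wx":0,"wy":0,"wz":0},{"hand":-1,"dx":0.2,"dy":3,"dz":0,"wx":0,"wy":0,"wz":0},{"hand":-1,"dx":0.2,"dy":3,"dz":0,"wx":0,"wy":0,"wz":0},{"hand":-1,"dx":0.2,"dy":3,"dz":0,"wx":0,"wy":0,"wz":0}]'
python3 -m handwheel '[{"hand":-1,"dx":0.2,"dy":3,"dz":0,"wx":0,"wy":0,"wz":0},{"hand":-1,"dx":0.2,"dy":3,"dz":0,"wx":0,"wy":0,"wz":0},{"hand":-1,"dx":0.2,"dy":3,"dz":0,"wx":0,"wy":0,"wz":0},{"hand":-1,"dx":0.2,"dy":3,"dz":0,"wx":0,"wy":0,"wz":0},{"hand":-1,"dx":0.1,"dy":1.5,"dz":-1,"wx":0,"wy":0,"wz":0},{"hand":-1,"dx":0.1,"dy":0.6,"dz":-2,"wx":0,"wy":0,"wz":0},{"hand":-1,"dx":0,"dy":0,"dz":-2,"wx":0,"wy":0,"wz":0},{"hand":-1,"dx":0,"dy":0,"dz":-1,"wx":0,"wy":0,"wz":0},{"hand":-1,"dx":0,"dy":0,"dz":0,"wx":0,"wy":0,"wz":0},{"hand":-1,"dx":0,"dy":0,"dz":0,"wx":0,"wy":0,"wz":0}]'
python3 -m handwheel '[{"hand":-1,"dx":0,"dy":0,"dz":0,"wx":0,"wy":0,"wz":0},{"hand":-1,"dx":0,"dy":0,"dz":0,"wx":0,"wy":0,"wz":0},{"hand":-1,"dx":0,"dy":0,"dz":0,"wx":0,"wy":0,"wz":0}]'
```

```text
time_s: 37.2
position: [0.6039, -0.0888, 0.1132]
tcp_rot: [[0.318, 0.948, -0.003], [0.948, -0.318, 0.001], [0.0, -0.003, -1.0]]
force: [0.7, -0.6, -0.8]
opening: 0.522
time_s: 38.2
position: [0.6152, 0.0491, 0.054]
tcp_rot: [[0.319, 0.948, -0.001], [0.948, -0.319, -0.0], [-0.0, -0.001, -1.0]]
force: [0.1, -0.3, -0.2]
opening: 0.525
time_s: 38.5
position: [0.6158, 0.0492, 0.0551]
tcp_rot: [[0.319, 0.948, 0.002], [0.948, -0.319, -0.0], [0.0, 0.002, -1.0]]
force: [0.1, 0.9, -1.0]
opening: 0.524
```

```bash
python3 -m handwheel '[{"hand":-1,"dx":-0.03,"dy":0,"dz":-0.8,"wx":0,"wy":0,"wz":0},{"hand":-1,"dx":0,"dy":0,"dz":-0.6,"wx":0,"wy":0,"wz":0},{"hand":-1,"dx":0,"dy":0,"dz":-0.3,"wx":0,"wy":0,"wz":0},{"hand":-1,"dx":0,"dy":0,"dz":-0.1,"wx":0,"wy":0,"wz":0},{"hand":-1,"dx":0,"dy":0,"dz":0,"wx":0,"wy":0,"wz":0},{"hand":-1,"dx":0,"dy":0,"dz":0,"wx":0,"wy":0,"wz":0},{"hand":-1,"dx":0,"dy":0,"dz":0,"wx":0,"wy":0,"wz":0}]'
```

```text
time_s: 39.2
position: [0.6152, 0.0494, 0.0364]
tcp_rot: [[0.318, 0.948, 0.0], [0.948, -0.318, -0.0], [0.0, 0.0, -1.0]]
force: [0.0, 0.0, -1.0]
opening: 0.52
```

```bash
python3 -m handwheel '[{"hand":-1,"dx":0,"dy":0,"dz":-0.05,"wx":0,"wy":0,"wz":0},{"hand":-1,"dx":0,"dy":0,"dz":-0.05,"wx":0,"wy":0,"wz":0},{"hand":-1,"dx":0,"dy":0,"dz":-0.03,"wx":0,"wy":0,"wz":0},{"hand":-1,"dx":0,"dy":0,"dz":0,"wx":0,"wy":0,"wz":0},{"hand":-1,"dx":0,"dy":0,"dz":0,"wx":0,"wy":0,"wz":0}]'
```

```text
time_s: 39.7
position: [0.615, 0.0494, 0.0352]
tcp_rot: [[0.318, 0.948, 0.0], [0.948, -0.318, -0.0], [0.0, 0.0, -1.0]]
force: [-0.8, 0.1, 2.2]
opening: 0.52
```

```bash
python3 -m handwheel '[{"hand":1,"dx":0,"dy":0,"dz":0,"wx":0,"wy":0,"wz":0},{"hand":1,"dx":0,"dy":0,"dz":0,"wx":0,"wy":0,"wz":0},{"hand":1,"dx":0,"dy":0,"dz":0,"wx":0,"wy":0,"wz":0},{"hand":1,"dx":0,"dy":0,"dz":0,"wx":0,"wy":0,"wz":0},{"hand":1,"dx":0,"dy":0,"dz":0,"wx":0,"wy":0,"wz":0},{"hand":1,"dx":0,"dy":0,"dz":2,"wx":0,"wy":0,"wz":0},{"hand":1,"dx":0,"dy":0,"dz":4,"wx":0,"wy":0,"wz":0},{"hand":1,"dx":0,"dy":0,"dz":5,"wx":0,"wy":0,"wz":0},{"hand":1,"dx":-0.5,"dy":-1.1,"dz":3,"wx":0,"wy":0,"wz":0},{"hand":1,"dx":-1.5,"dy":-3,"dz":0,"wx":0,"wy":0,"wz":0}]'
python3 -m handwheel '[{"hand":1,"dx":-1.5,"dy":-3.5,"dz":0,"wx":0,"wy":0,"wz":0},{"hand":1,"dx":-1.5,"dy":-3.5,"dz":0,"wx":0,"wy":0,"wz":0},{"hand":1,"dx":-1.5,"dy":-3.5,"dz":0,"wx":0,"wy":0,"wz":0},{"hand":1,"dx":-1.5,"dy":-3.5,"dz":0,"wx":0,"wy":0,"wz":0},{"hand":1,"dx":-1.5,"dy":-3.5,"dz":0,"wx":0,"wy":0,"wz":0},{"hand":1,"dx":-1.5,"dy":-3.5,"dz":0,"wx":0,"wy":0,"wz":0},{"hand":1,"dx":-1.5,"dy":-3.5,"dz":-2,"wx":0,"wy":0,"wz":0},{"hand":1,"dx":-1.5,"dy":-2.5,"dz":-2,"wx":0,"wy":0,"wz":0},{"hand":1,"dx":-0.5,"dy":-1,"dz":0,"wx":0,"wy":0,"wz":0},{"hand":1,"dx":0,"dy":0,"dz":0,"wx":0,"wy":0,"wz":0}]'
python3 -m handwheel '[{"hand":1,"dx":0,"dy":0,"dz":0,"wx":0,"wy":0,"wz":0},{"hand":1,"dx":0,"dy":0,"dz":0,"wx":0,"wy":0,"wz":0}]'
python3 - <<'E'
from h import *
N={'noz':OB['noz']}
C=cam('top');print(meas(C,np.load('pics/top0.npy'),N));C,p,d=shot('top','t12');print(meas(C,d,N))
a=cv2.imread('pics/top0.png');b=p[:,:,::-1]
def g(im):
    h=cv2.cvtColor(np.ascontiguousarray(im),cv2.COLOR_BGR2HSV);m=cv2.inRange(h,(45,80,20),(85,255,255));m[:200]=0;m[280:]=0;m[:,:270]=0;m[:,350:]=0
    M=cv2.moments(m,True);return M['m00'],M['m10']/M['m00'],M['m01']/M['m00'],cv2.boundingRect(m)
print(g(a),g(b))
cv2.imwrite('pics/cmp12.png',np.hstack([cv2.resize(x[200:305,260:385],None,fx=3.2,fy=3.2) for x in(a,b)]))
E
```

```text
time_s: 40.7
position: [0.5997, 0.0092, 0.1806]
tcp_rot: [[0.315, 0.949, 0.013], [0.949, -0.315, -0.001], [0.003, 0.013, -1.0]]
force: [0.5, 0.0, -0.7]
opening: 1.002
time_s: 41.7
position: [0.4695, -0.2727, 0.1349]
tcp_rot: [[0.321, 0.947, -0.0], [0.947, -0.321, 0.0], [0.0, -0.0, -1.0]]
force: [-0.3, 0.5, 1.0]
opening: 1.0
time_s: 41.9
position: [0.471, -0.2706, 0.1358]
tcp_rot: [[0.317, 0.949, 0.001], [0.949, -0.317, -0.001], [-0.0, 0.001, -1.0]]
force: [-0.1, 0.3, -0.6]
opening: 1.001
{'noz': (array([0.6154, 0.0473]), 5.3)}
{'noz': (array([0.6135, 0.0479]), 5.2)}
(430.0, 299.28837209302327, 236.34883720930233, (288, 224, 23, 25)) (430.0, 298.7767441860465, 237.20697674418605, (288, 225, 22, 25))
```

View pics/cmp12.png

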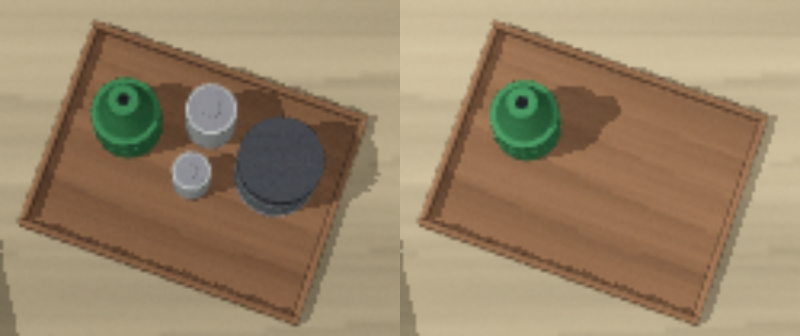

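The nozzle came back about 1.6 mm short in x (pixel shift -0.5,+0.9 against the start picture). I'll correct that after the tin.

```bash
python3 -m handwheel '[{"hand":1,"dx":-0.1,"dy":-0.1,"dz":-3,"wx":0,"wy":0,"wz":0},{"hand":1,"dx":0,"dy":0,"dz":-3,"wx":0,"wy":0,"wz":0},{"hand":1,"dx":0,"dy":0,"dz":-2.5,"wx":0,"wy":0,"wz":0},{"hand":1,"dx":0,"dy":0,"dz":-1.5,"wx":0,"wy":0,"wz":0},{"hand":1,"dx":0,"dy":0,"dz":-0.9,"wx":0,"wy":0,"wz":0},{"hand":1,"dx":0,"dy":0,"dz":0,"wx":0,"wy":0,"wz":0},{"hand":1,"dx":0,"dy":0,"dz":0,"wx":0,"wy":0,"wz":0},{"hand":1,"dx":0,"dy":0,"dz":0,"wx":0,"wy":0,"wz":0}]'
```

```text
time_s: 42.75
position: [0.4697, -0.2729, 0.027]
tcp_rot: [[0.318, 0.948, 0.002], [0.948, -0.318, -0.001], [-0.001, 0.002, -1.0]]
force: [-0.2, -0.1, 0.1]
opening: 1.0
```

```bash
python3 -m handwheel '[{"hand":1,"dx":0,"dy":0.08,"dz":0,"wx":0,"wy":0,"wz":0},{"hand":-1,"dx":0,"dy":0,"dz":0,"wx":0,"wy":0,"wz":0},{"hand":-1,"dx":0,"dy":0,"dz":0,"wx":0,"wy":0,"wz":0},{"hand":-1,"dx":0,"dy":0,"dz":0,"wx":0,"wy":0,"wz":0},{"hand":-1,"dx":0,"dy":0,"dz":0,"wx":0,"wy":0,"wz":0},{"hand":-1,"dx":0,"dy":0,"dz":0,"wx":0,"wy":0,"wz":0},{"hand":-1,"dx":0,"dy":0,"dz":0,"wx":0,"wy":0,"wz":0},{"hand":-1,"dx":0,"dy":0,"dz":0,"wx":0,"wy":0,"wz":0},{"hand":-1,"dx":0,"dy":0,"dz":0,"wx":0,"wy":0,"wz":0},{"hand":-1,"dx":0,"dy":0,"dz":0,"wx":0,"wy":0,"wz":0}]'
```

```text
time_s: 43.75
position: [0.4692, -0.272, 0.026]
tcp_rot: [[0.318, 0.948, 0.0], [0.948, -0.318, -0.0], [-0.0, 0.0, -1.0]]
force: [1.2, -1.0, -0.2]
opening: 0.635
```

```bash
python3 -m handwheel '[{"hand":-1,"dx":0,"dy":0,"dz":1,"wx":0,"wy":0,"wz":0},{"hand":-1,"dx":0,"dy":0,"dz":2,"wx":0,"wy":0,"wz":0},{"hand":-1,"dx":0,"dy":0,"dz":3,"wx":0,"wy":0,"wz":0},{"hand":-1,"dx":0.6,"dy":1,"dz":1,"wx":0,"wy":0,"wz":0},{"hand":-1,"dx":1.3,"dy":2.5,"dz":0,"wx":0,"wy":0,"wz":0},{"hand":-1,"dx":1.3,"dy":2.5,"dz":0,"wx":0,"wy":0,"wz":0},{"hand":-1,"dx":1.3,"dy":2.5,"dz":0,"wx":0,"wy":0,"wz":0},{"hand":-1,"dx":1.3,"dy":2.5,"dz":0,"wx":0,"wy":0,"wz":0},{"hand":-1,"dx":1.3,"dy":2.5,"dz":0,"wx":0,"wy":0,"wz":0},{"hand":-1,"dx":1.3,"dy":2.5,"dz":0,"wx":0,"wy":0,"wz":0}]'
python3 -m handwheel '[{"hand":-1,"dx":1.3,"dy":2.5,"dz":0,"wx":0,"wy":0,"wz":0},{"hand":-1,"dx":1,"dy":2,"dz":0,"wx":0,"wy":0,"wz":0},{"hand":-1,"dx":0.6,"dy":1.5,"dz":-1,"wx":0,"wy":0,"wz":0},{"hand":-1,"dx":0,"dy":0,"dz":-2,"wx":0,"wy":0,"wz":0},{"hand":-1,"dx":0,"dy":0,"dz":-2,"wx":0,"wy":0,"wz":0},{"hand":-1,"dx":0,"dy":0,"dz":-0.5,"wx":0,"wy":0,"wz":0},{"hand":-1,"dx":0,"dy":0,"dz":0,"wx":0,"wy":0,"wz":0},{"hand":-1,"dx":0,"dy":0,"dz":0,"wx":0,"wy":0,"wz":0},{"hand":-1,"dx":0,"dy":0,"dz":0,"wx":0,"wy":0,"wz":0},{"hand":-1,"dx":0,"dy":0,"dz":0,"wx":0,"wy":0,"wz":0}]'
```

```text
time_s: 44.75
position: [0.5525, -0.1095, 0.0954]
tcp_rot: [[0.318, 0.948, -0.002], [0.948, -0.318, 0.001], [0.0, -0.002, -1.0]]
force: [0.7, 0.1, -2.0]
opening: 0.633
time_s: 45.75
position: [0.5825, -0.0521, 0.0419]
tcp_rot: [[0.319, 0.948, 0.002], [0.948, -0.319, -0.0], [0.0, 0.002, -1.0]]
force: [0.4, -0.7, -2.3]
opening: 0.635
```

```bash
python3 -m handwheel '[{"hand":-1,"dx":-0.03,"dy":0.02,"dz":-0.8,"wx":0,"wy":0,"wz":0},{"hand":-1,"dx":0,"dy":0,"dz":-0.4,"wx":0,"wy":0,"wz":0},{"hand":-1,"dx":0,"dy":0,"dz":-0.15,"wx":0,"wy":0,"wz":0},{"hand":-1,"dx":0,"dy":0,"dz":-0.05,"wx":0,"wy":0,"wz":0},{"hand":-1,"dx":0,"dy":0,"dz":0,"wx":0,"wy":0,"wz":0},{"hand":-1,"dx":0,"dy":0,"dz":0,"wx":0,"wy":0,"wz":0},{"hand":-1,"dx":0,"dy":0,"dz":0,"wx":0,"wy":0,"wz":0}]'
```

```text
time_s: 46.45
position: [0.5815, -0.0515, 0.027]
tcp_rot: [[0.318, 0.948, -0.0], [0.948, -0.318, 0.0], [0.0, -0.0, -1.0]]
force: [-0.2, -0.0, -0.4]
opening: 0.639
```

```bash
python3 -m handwheel '[{"hand":-1,"dx":0.03,"dy":-0.03,"dz":-0.04,"wx":0,"wy":0,"wz":0},{"hand":-1,"dx":0,"dy":0,"dz":0,"wx":0,"wy":0,"wz":0},{"hand":-1,"dx":0,"dy":0,"dz":0,"wx":0,"wy":0,"wz":0}]'
```

```text
time_s: 46.75
position: [0.5816, -0.0516, 0.0269]
tcp_rot: [[0.318, 0.948, -0.001], [0.948, -0.318, 0.0], [0.0, -0.001, -1.0]]
force: [-2.1, 1.6, 5.0]
opening: 0.639
```

```bash
python3 -m handwheel '[{"hand":1,"dx":0,"dy":0,"dz":0,"wx":0,"wy":0,"wz":0},{"hand":1,"dx":0,"dy":0,"dz":0,"wx":0,"wy":0,"wz":0},{"hand":1,"dx":0,"dy":0,"dz":0,"wx":0,"wy":0,"wz":0},{"hand":1,"dx":0,"dy":0,"dz":0,"wx":0,"wy":0,"wz":0},{"hand":1,"dx":0,"dy":0,"dz":0,"wx":0,"wy":0,"wz":0},{"hand":1,"dx":0,"dy":0,"dz":2,"wx":0,"wy":0,"wz":0},{"hand":1,"dx":0,"dy":0,"dz":4,"wx":0,"wy":0,"wz":0},{"hand":1,"dx":0,"dy":0,"dz":5,"wx":0,"wy":0,"wz":0},{"hand":1,"dx":-1,"dy":-2,"dz":3,"wx":0,"wy":0,"wz":0},{"hand":1,"dx":-2,"dy":-4,"dz":0,"wx":0,"wy":0,"wz":0}]'
python3 -m handwheel '[{"hand":1,"dx":-2,"dy":-4,"dz":0,"wx":0,"wy":0,"wz":0},{"hand":1,"dx":-2,"dy":-4,"dz":0,"wx":0,"wy":0,"wz":0},{"hand":1,"dx":-2,"dy":-4,"dz":0,"wx":0,"wy":0,"wz":0},{"hand":1,"dx":-1,"dy":-4,"dz":0,"wx":0,"wy":0,"wz":0},{"hand":1,"dx":0,"dy":0,"dz":0,"wx":0,"wy":0,"wz":0},{"hand":1,"dx":0,"dy":0,"dz":0,"wx":0,"wy":0,"wz":0}]'
cat > cmp.py <<'E'
from h import *
import sys
n=sys.argv[1]
N={k:OB[k] for k in('noz','tin')}
C=cam('top');d0=np.load('pics/top0.npy');print(meas(C,d0,N));C,p,d=shot('top',n);print(meas(C,d,N))
a=cv2.imread('pics/top0.png');b=np.ascontiguousarray(p[:,:,::-1])
def g(im):
    h=cv2.cvtColor(im,cv2.COLOR_BGR2HSV);m=cv2.inRange(h,(45,80,20),(85,255,255));m[:200]=0;m[280:]=0;m[:,:270]=0;m[:,350:]=0
    M=cv2.moments(m,True);return np.array([M['m10'],M['m01']])/M['m00']
print('noz dpx',g(b)-g(a))
def t(d):
    W=cloud(C,d);m=((W[...,2]>.070)&(np.hypot(W[...,0]-.58,W[...,1]+.052)<.045)).astype(np.uint8);M=cv2.moments(m,True);return M['m00'],np.array([M['m10'],M['m01']])/M['m00']
print('tin',t(d0),t(d))
def w(pt,z,dp): print('shift mm',(ray(C,np.add(pt,dp),z)-ray(C,pt,z))[0,:2]*1000)
w((299,236),.06,g(b)-g(a));w((347,250),.08,t(d)[1]-t(d0)[1])
# template shift by phase correlation
for nm,(x0,y0,x1,y1) in {'tin':(328,226,368,272)}.items():
    A=a[y0:y1,x0:x1].astype(np.float32).mean(2);B=b[y0:y1,x0:x1].astype(np.float32).mean(2)
    print(nm,cv2.phaseCorrelate(A,B,cv2.createHanningWindow(A.shape[::-1],cv2.CV_32F)))
cv2.imwrite(f'pics/c{n}.png',np.hstack([cv2.resize(x[200:305,260:385],None,fx=3.2,fy=3.2) for x in(a,b)]))
E
python3 cmp.py t13
```

```text
time_s: 47.75
position: [0.5563, -0.1119, 0.1718]
tcp_rot: [[0.314, 0.949, 0.012], [0.949, -0.314, -0.004], [-0.0, 0.013, -1.0]]
force: [0.1, -1.6, 0.8]
opening: 0.999
time_s: 48.35
position: [0.4815, -0.2727, 0.1664]
tcp_rot: [[0.321, 0.947, 0.0], [0.947, -0.321, 0.0], [0.0, -0.0, -1.0]]
force: [-0.5, -0.3, 0.3]
opening: 1.003
{'noz': (array([0.6154, 0.0473]), 5.3), 'tin': (array([ 0.5817, -0.0528]), 13.7)}
{'noz': (array([0.6133, 0.0477]), 5.3), 'tin': (array([ 0.5808, -0.052 ]), 13.6)}
noz dpx [-0.47295153  0.87078896]
tin (590.0, array([347.15762712, 249.7559322 ])) (584.0, array([346.94349315, 249.8869863 ]))
shift mm [-1.85739613  0.96297569]
shift mm [-0.27289134  0.43624385]
tin ((-0.3180524752018634, -0.25624863476351933), 0.5862529866397381)
```

View pics/ct13.png

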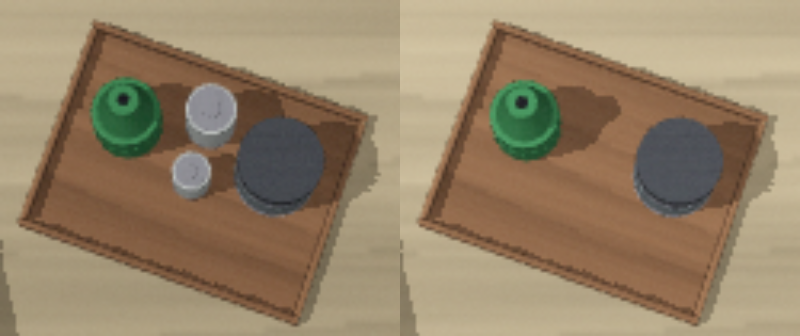

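The tin is within about 0.5 mm and the nozzle about 2 mm off along the jaw axis. I'll regrip the nozzle and shift it by (+1.9, -1.0) mm.

```bash
python3 -m handwheel '[{"hand":1,"dx":1.5,"dy":3.5,"dz":0,"wx":0,"wy":0,"wz":0},{"hand":1,"dx":1.5,"dy":3.5,"dz":0,"wx":0,"wy":0,"wz":0},{"hand":1,"dx":1.5,"dy":3.5,"dz":0,"wx":0,"wy":0,"wz":0},{"hand":1,"dx":1.5,"dy":3.5,"dz":0,"wx":0,"wy":0,"wz":0},{"hand":1,"dx":1.5,"dy":3.5,"dz":0,"wx":0,"wy":0,"wz":0},{"hand":1,"dx":1.5,"dy":3.5,"dz":0,"wx":0,"wy":0,"wz":0},{"hand":1,"dx":1.5,"dy":3.5,"dz":0,"wx":0,"wy":0,"wz":0},{"hand":1,"dx":1.5,"dy":3.5,"dz":0,"wx":0,"wy":0,"wz":0},{"hand":1,"dx":1.3,"dy":3,"dz":0,"wx":0,"wy":0,"wz":0},{"hand":1,"dx":0,"dy":1,"dz":0,"wx":0,"wy":0,"wz":0}]'
python3 -m handwheel '[{"hand":1,"dx":0,"dy":0,"dz":0,"wx":0,"wy":0,"wz":0},{"hand":1,"dx":0,"dy":0,"dz":0,"wx":0,"wy":0,"wz":0},{"hand":1,"dx":0,"dy":0,"dz":0,"wx":0,"wy":0,"wz":0},{"hand":1,"dx":0,"dy":0,"dz":0,"wx":0,"wy":0,"wz":0}]'
```

```text
time_s: 49.4
position: [0.6156, 0.0532, 0.1665]
tcp_rot: [[0.313, 0.95, 0.001], [0.95, -0.313, 0.001], [0.001, 0.001, -1.0]]
force: [-0.6, -0.8, 0.1]
opening: 1.002
time_s: 49.8
position: [0.6146, 0.0468, 0.1666]
tcp_rot: [[0.32, 0.947, -0.0], [0.947, -0.32, -0.0], [-0.0, -0.0, -1.0]]
force: [1.2, 0.1, 0.3]
opening: 1.0
```

```bash
python3 -m handwheel '[{"hand":1,"dx":0.05,"dy":0.2,"dz":-3,"wx":0,"wy":0,"wz":0},{"hand":1,"dx":0,"dy":0,"dz":-3,"wx":0,"wy":0,"wz":0},{"hand":1,"dx":0,"dy":0,"dz":-2.5,"wx":0,"wy":0,"wz":0},{"hand":1,"dx":0,"dy":0,"dz":-2,"wx":0,"wy":0,"wz":0},{"hand":1,"dx":0,"dy":0,"dz":-1.5,"wx":0,"wy":0,"wz":0},{"hand":1,"dx":0,"dy":0,"dz":-1,"wx":0,"wy":0,"wz":0},{"hand":1,"dx":0,"dy":0,"dz":0,"wx":0,"wy":0,"wz":0},{"hand":1,"dx":0,"dy":0,"dz":0,"wx":0,"wy":0,"wz":0},{"hand":1,"dx":0,"dy":0,"dz":0,"wx":0,"wy":0,"wz":0}]'
```

```text
time_s: 50.7
position: [0.6164, 0.05, 0.0376]
tcp_rot: [[0.318, 0.948, 0.002], [0.948, -0.318, -0.0], [0.001, 0.002, -1.0]]
force: [0.3, -0.2, 1.7]
opening: 0.998
```

```bash
python3 -m handwheel '[{"hand":-1,"dx":-0.05,"dy":-0.05,"dz":-0.03,"wx":0,"wy":0,"wz":0},{"hand":-1,"dx":0,"dy":0,"dz":0,"wx":0,"wy":0,"wz":0},{"hand":-1,"dx":0,"dy":0,"dz":0,"wx":0,"wy":0,"wz":0},{"hand":-1,"dx":0,"dy":0,"dz":0,"wx":0,"wy":0,"wz":0},{"hand":-1,"dx":0,"dy":0,"dz":0,"wx":0,"wy":0,"wz":0},{"hand":-1,"dx":0,"dy":0,"dz":0,"wx":0,"wy":0,"wz":0},{"hand":-1,"dx":0,"dy":0,"dz":0,"wx":0,"wy":0,"wz":0},{"hand":-1,"dx":0,"dy":0,"dz":0,"wx":0,"wy":0,"wz":0},{"hand":-1,"dx":0,"dy":0,"dz":0,"wx":0,"wy":0,"wz":0}]'
```

```text
time_s: 51.6
position: [0.615, 0.0496, 0.0362]
tcp_rot: [[0.318, 0.948, -0.0], [0.948, -0.318, 0.0], [0.0, -0.0, -1.0]]
force: [-0.4, 0.3, -0.1]
opening: 0.523
```

```bash
python3 -m handwheel '[{"hand":-1,"dx":0,"dy":0,"dz":0.3,"wx":0,"wy":0,"wz":0},{"hand":-1,"dx":0,"dy":0,"dz":0.2,"wx":0,"wy":0,"wz":0},{"hand":-1,"dx":0.19,"dy":-0.11,"dz":0,"wx":0,"wy":0,"wz":0},{"hand":-1,"dx":0,"dy":0,"dz":0,"wx":0,"wy":0,"wz":0},{"hand":-1,"dx":0,"dy":0,"dz":-0.2,"wx":0,"wy":0,"wz":0},{"hand":-1,"dx":0,"dy":0,"dz":-0.2,"wx":0,"wy":0,"wz":0},{"hand":-1,"dx":0,"dy":0,"dz":-0.1,"wx":0,"wy":0,"wz":0},{"hand":-1,"dx":0,"dy":0,"dz":0,"wx":0,"wy":0,"wz":0},{"hand":-1,"dx":0,"dy":0,"dz":0,"wx":0,"wy":0,"wz":0},{"hand":-1,"dx":0,"dy":0,"dz":0,"wx":0,"wy":0,"wz":0}]'
```

```text
time_s: 52.6
position: [0.6166, 0.0485, 0.0362]
tcp_rot: [[0.318, 0.948, -0.001], [0.948, -0.318, 0.0], [-0.0, -0.001, -1.0]]
force: [-1.3, -0.0, 0.9]
opening: 0.527
```

```bash
python3 -m handwheel '[{"hand":1,"dx":0,"dy":0,"dz":0,"wx":0,"wy":0,"wz":0},{"hand":1,"dx":0,"dy":0,"dz":0,"wx":0,"wy":0,"wz":0},{"hand":1,"dx":0,"dy":0,"dz":0,"wx":0,"wy":0,"wz":0},{"hand":1,"dx":0,"dy":0,"dz":0,"wx":0,"wy":0,"wz":0},{"hand":1,"dx":0,"dy":0,"dz":0,"wx":0,"wy":0,"wz":0},{"hand":1,"dx":0,"dy":0,"dz":2,"wx":0,"wy":0,"wz":0},{"hand":1,"dx":0,"dy":0,"dz":4,"wx":0,"wy":0,"wz":0},{"hand":1,"dx":0,"dy":0,"dz":5,"wx":0,"wy":0,"wz":0},{"hand":1,"dx":-0.5,"dy":-1,"dz":3,"wx":0,"wy":0,"wz":0},{"hand":1,"dx":-1.5,"dy":-3.5,"dz":0,"wx":0,"wy":0,"wz":0}]'
python3 -m handwheel '[{"hand":1,"dx":-1.5,"dy":-3.5,"dz":0,"wx":0,"wy":0,"wz":0},{"hand":1,"dx":-1.5,"dy":-3.5,"dz":0,"wx":0,"wy":0,"wz":0},{"hand":1,"dx":-1.5,"dy":-3.5,"dz":0,"wx":0,"wy":0,"wz":0},{"hand":1,"dx":-1.5,"dy":-3.5,"dz":0,"wx":0,"wy":0,"wz":0},{"hand":1,"dx":-1.5,"dy":-3.5,"dz":0,"wx":0,"wy":0,"wz":0},{"hand":1,"dx":-1.5,"dy":-3.5,"dz":0,"wx":0,"wy":0,"wz":0},{"hand":1,"dx":-1.5,"dy":-3.5,"dz":0,"wx":0,"wy":0,"wz":0},{"hand":1,"dx":-1.5,"dy":-3.5,"dz":0,"wx":0,"wy":0,"wz":0},{"hand":1,"dx":0,"dy":0,"dz":0,"wx":0,"wy":0,"wz":0},{"hand":1,"dx":0,"dy":0,"dz":0,"wx":0,"wy":0,"wz":0}]'
python3 cmp.py t14; python3 -c "
from h import *
shot('scene','s14')"
```

```text
time_s: 53.6
position: [0.6016, 0.0048, 0.182]
tcp_rot: [[0.314, 0.949, 0.014], [0.949, -0.314, -0.001], [0.003, 0.013, -1.0]]
force: [0.4, -0.3, -0.6]
opening: 0.998
time_s: 54.6
position: [0.4764, -0.277, 0.1762]
tcp_rot: [[0.321, 0.947, 0.0], [0.947, -0.321, 0.001], [0.001, -0.0, -1.0]]
force: [-0.2, -0.4, -0.8]
opening: 1.0
{'noz': (array([0.6154, 0.0473]), 5.3), 'tin': (array([ 0.5817, -0.0528]), 13.7)}
{'noz': (array([0.6144, 0.047 ]), 5.4), 'tin': (array([ 0.5808, -0.052 ]), 13.6)}
noz dpx [0.12146397 0.14999183]
tin (590.0, array([347.15762712, 249.7559322 ])) (586.0, array([346.96245734, 249.91296928]))
shift mm [-0.31714061 -0.25866765]
shift mm [-0.32608351  0.3978904 ]
tin ((-0.5268825302765876, -0.1580261229134976), 0.5920507694284122)
```

View pics/t14.png

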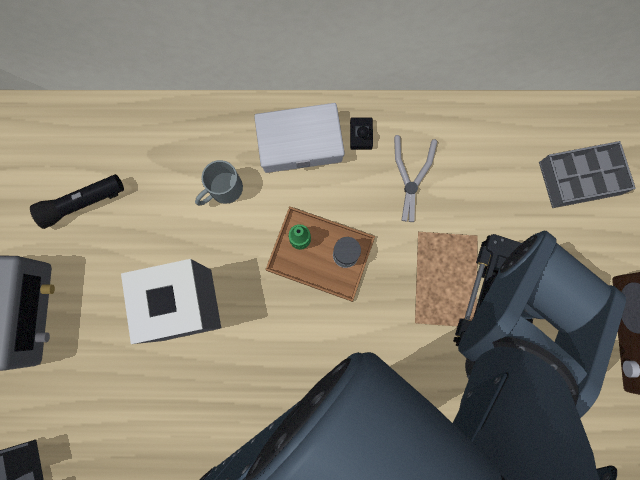

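View pics/s14.png

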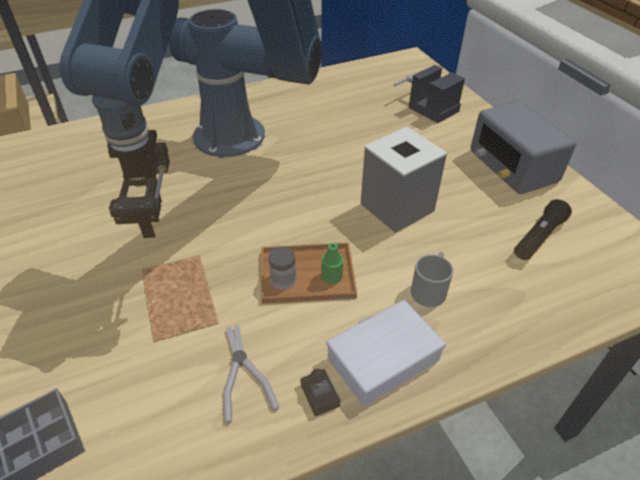

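Both pictures show the nozzle (299,237) and the tin (347,250) upright in the tray. They are within about 0.5 mm of their start positions by centroid, and up to about 1 mm by the coarser circle fit. The flap is shut (161,300), and the mug and snips are where they were. The arm is clear, so I'm handing in.

```bash
python3 -c "
from rig import hand_in
print(hand_in())"
```

```text
the job is handed in; nothing more can be done
None
```

The job is done and handed in at about 55 s of the 136 s allowed. I stood the tin and the nozzle aside on the mat and posted the big battery, then the small one, through the flap. Then I stood the nozzle and the tin back in the tray.

- **Placement:** the first time back, the nozzle stood about 2 mm off its spot, so I regripped it and shifted it. In the last overhead picture, both nozzle and tin are upright and about 0.4–0.5 mm from their start positions by centroid. Two rougher checks gave more: up to about 1.2 mm by circle fit, and about 0.5 pixel (roughly 1 mm) for the tin by image correlation, which was a weak match.
- **Rest of the scene:** the flap looked shut and no battery was left outside. The mug and snips looked unmoved, judged by eye only. The arm was clear of everything, and the wrist force readings I saw stayed under 8 N.
- **Disagreement between cameras:** at the start, the wrist and overhead cameras differed by 3–5 mm. A second wrist picture, turned 90°, accounted for most of that, so I judged the final placement only against the overhead start picture.

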